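# Dry-fit a carved bird on its turned stand

## Task

Build up the carved bird's wooden stand on the round steel banding wheel, from the bottom up: first the oblong plinth lying flat on the middle of the wheel, then the solid round drum on the middle of the plinth, then the wooden ring on top of the drum, and last the bird, upright with its foot inside the ring and down on the drum. Centre each piece on the one below, set each down gently without dropping it, and leave the wax tin and the offcut where they are.

Things in the scene. Friction and masses are not known exactly. Their poses are not given: they have to be found in the camera images.
- plinth: Loose oblong wooden block with sharp corners, the stand's plinth: 116 mm (its x) by 60 mm (its y) by 24 mm high, about 0.11 kg, lying flat on the bench. Origin at the centre of its underside; z up. Grip it across the 60 mm.
- drum: Loose solid turned wooden cylinder with two paler bands round it, 54 mm diameter, 34 mm high, about 0.06 kg, standing upright on the bench. Origin at the centre of its underside; z up.
- collar: Loose flat wooden ring, outside diameter 60 mm, bore 44 mm right through, 18 mm high, about 0.03 kg, lying flat on the bench. Origin at the centre of its underside; z up, along the bore.
- bird: Loose carved wooden bird on a stem, standing on the bench, 0.08 kg. Round foot 30 mm diameter, 10 mm high; body centred 52 mm above the underside, 64 mm long (x), with flat sides 30 mm apart (y) to grip, 40 mm long, from 39 to 65 mm up. Head to +x, top 82 mm up, beak 52 mm ahead of the axis; tail to -x, 60 mm behind it, up to 70 mm high. Origin: centre of the foot's underside; z up.
- turntable: Round steel banding wheel (low carver's turntable, locked, fixed to the bench): flat round top of 136 mm diameter, 30 mm above the bench, on a narrower foot. Origin on its axis at bench level, z up: the top is at z = 30 mm in its frame. The stand is built here.
- bench_block: Square dark steel bench block fixed to the bench, 100 by 100 mm, 30 mm high, with a bright strip across its top; not used. Origin at the centre of its underside; z up.
- tin: Loose closed round metal wax tin with a paper band and an overhanging dark lid, 69 mm diameter, 44 mm high, 0.2 kg; bystander, to be left alone. Origin at the centre of its underside; z up.
- offcut: Loose rough L-shaped wooden offcut, 0.15 kg, 70 mm long (x), 40 mm high, 34 mm wide in y, with a step 34 by 30 mm and 20 mm high joined to its +y side towards -x (to y = 46 mm); bystander, to be left alone. Origin at the bench under the middle of the taller part; z up.
Not all that is in view belongs to the job. What is shaped like the collar but green or turquoise is not meant.

How it is judged:
By the outcome, as a careful person would: the job done as asked, in the order asked, and still so for the second after the job is handed in, with the robot touching nothing.
It also fails if it takes over 120 s, if anything falls off the work surface, if the arm or the gripper's body presses on something with over 40 N, if the wrist force passes 120 N, or if a joint passes its speed limit or range.

## Robot

A 7-joint arm with a two-finger parallel gripper is mounted at the origin on the work surface. World frame = base frame: x ahead of the robot, y to its left, z up, the work surface at z = 0. Lengths are in m, angles in rad, forces in N, time in s.
With the tool pointing down it reaches from about 0.425 to 0.925 m from the base axis. Payload 6.8 kg.
Tool frame: the origin (TCP) lies at the very end of the fingers, on their centre line; the grasp point (between the pads) lies bot.tcp_to_grasp behind it (bot.tcp_to_grasp is the distance from the TCP to the grasp point, in m); z points along the fingers, y is the line along which they close (so a half turn about z gives the same grasp; the last joint's range is limited). The gripper opens to 85 mm and grips with 20 to 120 N. Pads are 22 mm wide; open, the fingers measure 114 mm over their backs; the gripper's body (76 mm by 85 mm) begins 54 mm behind the grasp point. The pads swing forward as they close: fully open they stand 13 mm farther back than shut.
Start: joints at [1.214, 0.477, 0.022, 1.555, -0.011, 1.109, -0.083], TCP at [0.166, -0.654, 0.231] pointing down, gripper open.
Joint ranges: [-2.96, 2.96], [-0.34, 2.1], [-1.41, 1.46], [0.24, 2.44], [-1.37, 4.51], [0.17, 1.92], [-2.96, 2.96]. Speed limits (rad/s): [2.39, 2.39, 3.14, 3.14, 3.14, 3.14, 3.14].

## Interface

Orientations are given as a unit quaternion [w, x, y, z].
In Python, from station import bot gives the robot as it stands.
- The arm moves only by the tool servo_tool, never from a script. Its argument "motion" is a list that holds one entry, the list of rows, each a list of 7 numbers: the shift along the tool's x, y, z in m, then the turn, a rotation vector about the tool's x, y, z in units of 5 degrees (1.0 is 5 degrees), then the opening, from 0 (shut) to 1 (fully open). A call has 1 to 20 rows; each row is the pose to reach, as a shift and turn from the pose commanded when the call began, along the tool's axes at that moment; what a row does not reach only later rows make up. A row lasts 1/12 s, in which the tool goes at most 41.7 mm and 7.16 degrees, less where a joint would pass 70% of its speed; a pose out of reach is approached as far as the arm can. A call with a gripper value outside its range is refused whole. The fingers move at their own pace and stop on an object; "grip_force" is the grip in N (left out, the last holds). Time passes only in rows, so rows that repeat a pose let the fingers close. It gives the time, the measured TCP pose, the force, the opening and the grip force at its end, in the units of the state.
- bot.get_obs(): the state, without advancing time (a new reading comes with each control period).
- bot.read_camera(name): name is "scene" or "side" or "wrist"; returns a dict with "img" (480x640x3 uint8, red, green, blue), "K" (3x3 intrinsics, pixels), "pose" (4x4, takes a point from camera to world coordinates). Camera axes: x right, y down, z forward; pixel columns grow to the right and rows downward; lengths in m; the calibration is good to about 2 mm. The wrist camera is an equidistant fisheye: a pixel r from the principal point sees the ray r / f radians off the axis. A picture is of the moment at which its call begins. There is no depth.
- bot.hand_in(): hands the job in; it is judged then, once.
The state is a dict: "t": time; "q": joint angles; "joint_vel": joint speeds; "joint_torque": joint torques, N m; "eef_pos": TCP position; "tool_rot": TCP orientation; "contact_force": force on the tool from outside, world axes, zero at the start; "torque": the same for the moment, N m; "gripper_width": opening from 0.0 (shut) to 1.0 (fully open); "grasp_force": force on a finger pad.
Only numpy, scipy, OpenCV 4.12 (cv2) and the standard library are available. Lean on these libraries where they do the work, as an engineer would, in place of code of your own. Each camera call takes 0.05 s, during which the arm holds its last target. There are 200 camera calls.

## Working session

There is one attempt and no reset: what is moved stays moved. The work goes in short steps, Python scripts to look and compute and a tool call to move; the robot and the scene stay as the last step left them, time stands still between calls to the robot, and variables do not carry over. Pictures are saved under pics/ and viewed, at most 17 in all, crops included, and the job is handed in when it is done.

Besides the shell and the picture viewer there is one more tool, called after "Request:" by a JSON object that holds its "api" and its "payload", one argument or row to a line. servo_tool: Moves the arm, as the interface text tells. Its arguments: {"type":"object","properties":{"motion":{"type":"array"},"grip_force":{"type":"number"}},"required":["motion"]}

```bash
ls; mkdir -p pics; python3 - <<'E'
from station import bot
import cv2,numpy as np
for n in ("scene","side","wrist"):
    c=bot.read_camera(n); cv2.imwrite(f"pics/{n}0.png",c["img"][:,:,::-1]); print(n,c["K"].round(1).tolist(),c["pose"].round(4).tolist())
    np.savez(f"{n}0.npz",**c)
o=bot.get_obs();print(o,bot.tcp_to_grasp)
E
```

```text
pics
scene [[459.8, 0.0, 329.7], [0.0, 459.8, 236.7], [0.0, 0.0, 1.0]] [[0.6812, 0.4373, -0.5871, 1.1464], [0.732, -0.4179, 0.5381, -0.6039], [-0.01, -0.7964, -0.6048, 0.7335], [0.0, 0.0, 0.0, 1.0]]
side [[622.6, 0.0, 326.4], [0.0, 622.6, 244.5], [0.0, 0.0, 1.0]] [[0.9945, -0.0604, 0.0852, 0.3946], [-0.1043, -0.5304, 0.8413, -1.0055], [-0.0056, -0.8456, -0.5338, 0.6799], [0.0, 0.0, 0.0, 1.0]]
wrist [[371.6, 0.0, 314.4], [0.0, 371.6, 239.0], [0.0, 0.0, 1.0]] [[0.2459, -0.9337, -0.2603, 0.2319], [-0.9693, -0.2372, -0.0649, -0.6364], [-0.0011, 0.2683, -0.9633, 0.3728], [0.0, 0.0, 0.0, 1.0]]
{'t': 0.15, 'q': array([ 1.21386688,  0.47762263,  0.02233214,  1.55617387, -0.01148757,
        1.10928506, -0.08308745]), 'joint_vel': array([ 0.00100177, -0.00210064,  0.00018218, -0.00327212,  0.00022524,
        0.00078339, -0.00124046]), 'joint_torque': array([ 3.02162829e-03, -5.96923685e+01,  1.61031749e+00, -2.81492096e+01,
        1.26586296e-02,  6.56542426e-03, -4.82759049e-06]), 'eef_pos': array([ 0.16612815, -0.65379434,  0.23056177]), 'tool_rot': array([-6.67251525e-04,  9.92267177e-01,  1.24118436e-01, -1.33338303e-04]), 'contact_force': array([-0.33062705, -0.62762402,  0.05114097]), 'torque': array([-0.02657748, -0.00954642, -0.00107688]), 'grasp_force': 0.0, 'gripper_width': 1.002340653193183} 0.0187
```

View pics/scene0.png

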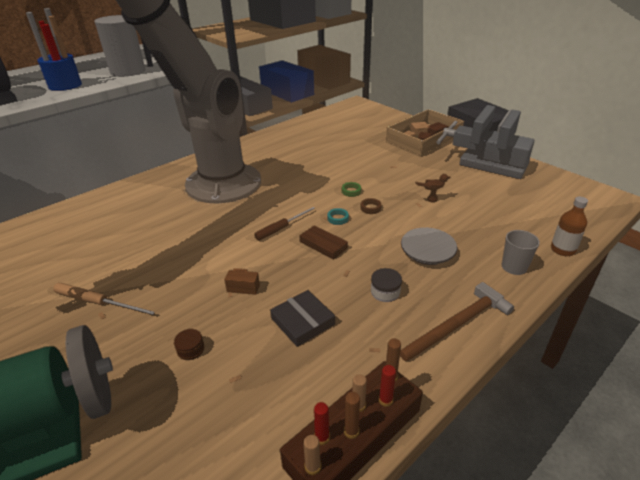

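View pics/side0.png

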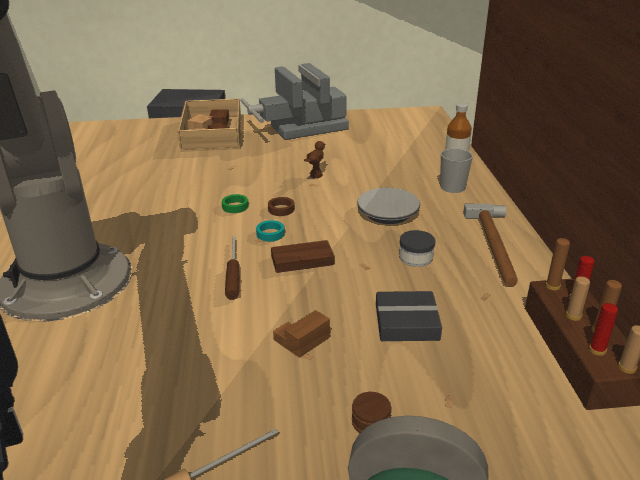

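The scene view shows plinth (324,241), drum (189,344), bird (433,187), wheel (429,246), tin (387,284), offcut (241,281) and block (303,316). There are three rings: brown (371,206), green (351,188) and turquoise (338,216). Only the brown wooden one fits the collar. I'll measure by masks and confirm in one enlarged crop.

```bash
cat > h.py <<'E'
import numpy as np, cv2
from scipy.spatial.transform import Rotation as R
def rays(c,uv,name):
    uv=np.atleast_2d(uv).astype(float); K=c["K"]; P=c["pose"]
    x=(uv-[K[0,2],K[1,2]])/[K[0,0],K[1,1]]
    if name=="wrist":
        r=np.linalg.norm(x,axis=1,keepdims=True); r=np.maximum(r,1e-9)
        d=np.hstack([x/r*np.sin(r),np.cos(r)])
    else: d=np.hstack([x,np.ones((len(x),1))])
    return P[:3,3],d@P[:3,:3].T
def plane(c,uv,z,name):
    o,d=rays(c,uv,name); return o+d*((z-o[2])/d[:,2:3])
def proj(c,p,name):
    p=np.atleast_2d(p); P=c["pose"]; q=(p-P[:3,3])@P[:3,:3]; K=c["K"]
    if name=="wrist":
        n=np.linalg.norm(q[:,:2],axis=1,keepdims=True); x=q[:,:2]/n*np.arctan2(n,q[:,2:3])
    else: x=q[:,:2]/q[:,2:3]
    return x*[K[0,0],K[1,1]]+[K[0,2],K[1,2]]
E
python3 - <<'E'
from h import *
S={n:dict(np.load(n+"0.npz")) for n in("scene","side")}
px={"plinth":((324,241),(303,256),.024),"drum":((189,338),(371,402),.034),"collar":((371,206),(281,206),.009),"bird":((432,199),(316,176),0.0),"wheel":((429,245),(389,204),.03),"tin":((387,278),(417,241),.044),"offcut":((241,281),(302,333),.03),"block":((303,315),(408,310),.03)}
for k,(a,b,z) in px.items():
    print(k,plane(S["scene"],a,z,"scene")[0].round(3),plane(S["side"],b,z,"side")[0].round(3))
a=S["scene"]["img"];b=S["side"]["img"]
def crop(i,x,y,w,h): return cv2.resize(i[y:y+h,x:x+w],(400,300),interpolation=cv2.INTER_CUBIC)
o=np.vstack([np.hstack([crop(a,300,160,160,120),crop(b,215,130,160,120)]),np.hstack([crop(a,160,240,160,120),crop(b,260,300,160,120)])])
cv2.imwrite("pics/crop1.png",o[:,:,::-1])
E
```

```text
plinth [0.461 0.005 0.024] [ 0.45  -0.008  0.024]
drum [ 0.517 -0.404  0.034] [ 0.517 -0.402  0.034]
collar [0.418 0.224 0.009] [0.418 0.224 0.009]
bird [0.508 0.392 0.   ] [0.511 0.385 0.   ]
wheel [0.657 0.176 0.03 ] [0.651 0.167 0.03 ]
tin [ 0.675 -0.002  0.044] [ 0.671 -0.011  0.044]
offcut [ 0.446 -0.235  0.03 ] [ 0.432 -0.24   0.03 ]
block [ 0.621 -0.2    0.03 ] [ 0.613 -0.201  0.03 ]
```

View pics/crop1.png

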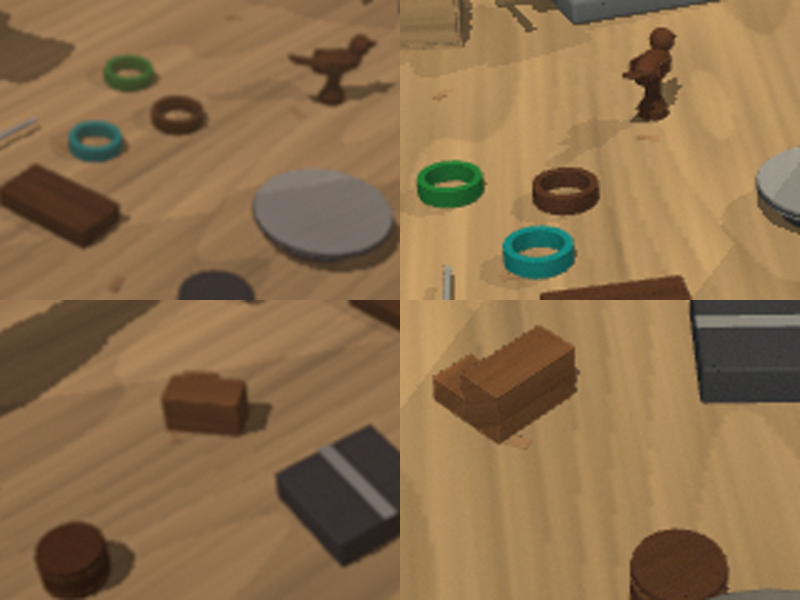

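The enlarged crop confirms that the brown ring (371,206) in the scene view is the wooden collar; the other two rings are green and turquoise. Every coarse position is within reach. Next I'll move to an overview pose.

Request:
{"api": "servo_tool", "payload": {
  "motion": [
    [[0.02, -0.02, -0.06, 0, 0, 0.5, 1], [0.06, -0.05, -0.12, 0, 0, 1, 1], [0.1, -0.08, -0.13, 0, 0, 1.5, 1], [0.14, -0.11, -0.13, 0, 0, 2, 1], [0.18, -0.14, -0.13, 0, 0, 2.85, 1], [0.22, -0.17, -0.13, 0, 0, 2.85, 1], [0.26, -0.2, -0.13, 0, 0, 2.85, 1], [0.29, -0.23, -0.13, 0, 0, 2.85, 1], [0.32, -0.26, -0.13, 0, 0, 2.85, 1], [0.34, -0.29, -0.13, 0, 0, 2.85, 1], [0.36, -0.33, -0.13, 0, 0, 2.85, 1], [0.38, -0.36, -0.13, 0, 0, 2.85, 1], [0.4, -0.4, -0.13, 0, 0, 2.85, 1], [0.42, -0.43, -0.13, 0, 0, 2.85, 1], [0.43, -0.47, -0.13, 0, 0, 2.85, 1], [0.44, -0.5, -0.13, 0, 0, 2.85, 1], [0.455, -0.54, -0.13, 0, 0, 2.85, 1], [0.465, -0.57, -0.13, 0, 0, 2.85, 1], [0.478, -0.605, -0.13, 0, 0, 2.85, 1], [0.478, -0.605, -0.13, 0, 0, 2.85, 1]]
  ]
}}

```text
t: 1.82
eef_pos: [0.4791, 0.0433, 0.3613]
tool_rot: [0.0, 1.0, -0.0, 0.0]
contact_force: [0.1, -0.5, 0.6]
gripper_width: 1.003
grasp_force: 0.0
```

```bash
python3 - <<'E'
from station import bot
from h import *
c=bot.read_camera("wrist"); np.savez("wrist1.npz",**c); cv2.imwrite("pics/wrist1.png",c["img"][:,:,::-1])
print(bot.get_obs()["eef_pos"],c["pose"].round(4).tolist())
E
```

```text
[0.47922766 0.05315586 0.36174142] [[-0.0005, -0.9634, -0.2679, 0.5469], [-1.0, 0.0007, -0.0005, 0.0441], [0.0006, 0.2679, -0.9634, 0.5037], [0.0, 0.0, 0.0, 1.0]]
```

View pics/wrist1.png

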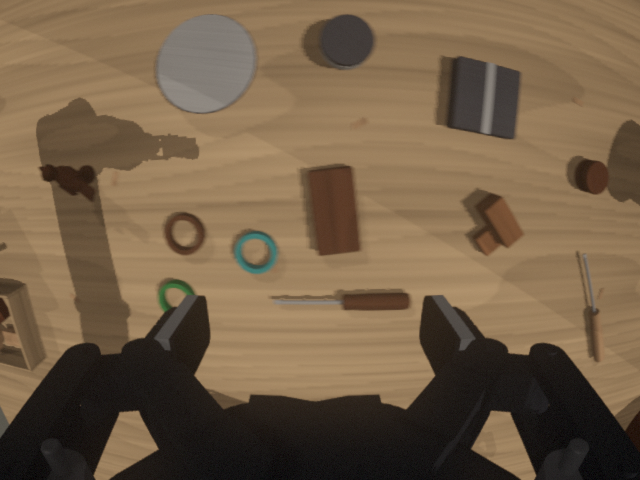

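The wrist overview shows wheel (206,63), plinth (334,210), collar (185,233), bird (70,180), drum (591,177), tin (346,41), offcut (497,220) and turquoise ring (256,253). Now the masks.

```bash
cat >> h.py <<'E'
def blob(img,box,f):
    x0,y0,x1,y1=box; hsv=cv2.cvtColor(img,cv2.COLOR_RGB2HSV)[y0:y1,x0:x1].astype(int)
    m=f(hsv[...,0],hsv[...,1],hsv[...,2]).astype(np.uint8)
    cs,_=cv2.findContours(m,cv2.RETR_EXTERNAL,cv2.CHAIN_APPROX_NONE)
    return max(cs,key=cv2.contourArea)[:,0]+[x0,y0]
E
python3 - <<'E'
from h import *
c=dict(np.load("wrist1.npz")); im=c["img"]; h=cv2.cvtColor(im,cv2.COLOR_RGB2HSV)
for n,p in dict(wheel=(206,63),bench=(380,200),benchsh=(300,170),plinth=(334,210),collar=(168,232),drum=(585,177),drumside=(602,177),bird=(75,180),birdsh=(75,260),off=(505,220)).items(): print(n,h[p[1],p[0]])
def rect(uv,z):
    w=plane(c,uv,z,"wrist")[:,:2]*1000; return cv2.minAreaRect(w.astype(np.float32))
dark=lambda t:(lambda H,S,V:(V<t)&(S>90))
k=blob(im,(150,5,265,120),lambda H,S,V:S<60); w=plane(c,k,.03,"wrist")*1000; print("wheel",cv2.fitEllipse(w[:,:2].astype(np.float32)))
for t in(75,85,95):
    k=blob(im,(290,150,375,270),dark(t)); print("plinth",t,rect(k,.024))
    k=blob(im,(155,200,215,260),dark(t)); print("collar",t,rect(k,.018),cv2.minEnclosingCircle((plane(c,k,.018,"wrist")[:,:2]*1000).astype(np.float32)))
    k=blob(im,(565,150,607,205),dark(t)); print("drum",t,rect(k,.034))
    k=blob(im,(230,225,285,280),lambda H,S,V:(H>75)&(H<110)); print("turq",rect(k,.018))
E
```

```text
wheel [ 16  25 130]
bench [ 17 101 149]
benchsh [ 16 106 125]
plinth [ 12 144  87]
collar [ 11 138  83]
drum [ 11 137  56]
drumside [ 10 144  78]
bird [  9 130  57]
birdsh [ 16 110  95]
off [ 12 144 117]
wheel ((651.9932250976562, 186.33404541015625), (134.13539123535156, 135.2225799560547), 3.744182586669922)
plinth 75 ((507.80340576171875, 22.365562438964844), (2.3026506900787354, 44.04541015625), 6.869523048400879)
collar 75 ((403.0712585449219, 237.21722412109375), (33.594329833984375, 9.922112464904785), 60.82564163208008) ((406.80023193359375, 235.13540649414062), 16.797435760498047)
drum 75 ((519.0715942382812, -371.1990051269531), (47.0129280090332, 50.46944808959961), 83.99268341064453)
turq ((392.6893615722656, 126.09315490722656), (56.51008987426758, 58.158267974853516), 89.84432220458984)
plinth 85 ((455.90386962890625, 22.947383880615234), (76.91673278808594, 8.531475067138672), 4.258124351501465)
collar 85 ((407.92022705078125, 239.08212280273438), (45.076171875, 19.834657669067383), 47.93047332763672) ((414.8958740234375, 232.7859344482422), 22.544193267822266)
drum 85 ((516.9761352539062, -385.02642822265625), (78.5263671875, 51.38720703125), 87.65950012207031)
turq ((392.6893615722656, 126.09315490722656), (56.51008987426758, 58.158267974853516), 89.84432220458984)
plinth 95 ((452.3476867675781, 20.699071884155273), (117.07916259765625, 60.32159423828125), 7.3773674964904785)
collar 95 ((420.9404296875, 227.21102905273438), (54.65217590332031, 59.74189758300781), 40.023719787597656) ((419.9524230957031, 226.88095092773438), 30.488008499145508)
drum 95 ((518.259521484375, -379.0426025390625), (92.40196990966797, 51.88874816894531), 84.66468048095703)
turq ((392.6893615722656, 126.09315490722656), (56.51008987426758, 58.158267974853516), 89.84432220458984)
```

Those positions sit about 10–15 mm off the fixed cameras, and the arm was still settling. I'll repeat at rest and cross-check with masks in the scene and side views.

```bash
python3 - <<'E'
from station import bot
from h import *
c=bot.read_camera("wrist"); np.savez("wrist2.npz",**c); im=c["img"]
print(bot.get_obs()["eef_pos"],c["pose"][:3,3])
F=np.float32
def rect(uv,z,c=c,n="wrist"): return [np.round(v,1) for v in cv2.minAreaRect((plane(c,uv,z,n)[:,:2]*1000).astype(F))]
dk=lambda t:(lambda H,S,V:(V<t)&(S>110))
gray=lambda H,S,V:S<60
k=blob(im,(145,5,270,125),gray); print("wheel",rect(k,.03))
k=blob(im,(290,150,375,270),dk(97)); print("plinth",rect(k,.024))
k=blob(im,(155,200,215,260),dk(97)); print("collar",rect(k,.018))
k=blob(im,(230,225,285,280),lambda H,S,V:(H>75)&(H<110)); print("turq",rect(k,.018))
k=blob(im,(150,270,200,312),lambda H,S,V:(H>40)&(H<75)&(S>120)); print("green",rect(k,.018))
for n,b,bc in(("scene",(390,220,465,275),(355,190,390,222)),("side",(345,180,430,230),(262,192,300,220))):
    s=dict(np.load(n+"0.npz")); i=s["img"]
    k=blob(i,b,gray); print(n,"wheel",rect(k,.03,s,n))
    k=blob(i,bc,dk(97)); print(n,"collar",rect(k,.009,s,n),cv2.boundingRect(k))
E
```

```text
[0.47917812 0.04926594 0.36161618] [0.54684709 0.05394717 0.50422054]
wheel [array([652. , 183.5]), array([135.9, 134.5]), np.float64(87.0)]
plinth [array([451.9,  16.4]), array([117.3,  62.1]), np.float64(7.4)]
collar [array([420. , 224.9]), array([57.4, 62.2]), np.float64(43.1)]
turq [array([391.5, 123.7]), array([54.8, 59.8]), np.float64(89.2)]
green [array([322. , 274.9]), array([ 4.3, 11.8]), np.float64(42.6)]
scene wheel [array([655.7, 176.3]), array([133.4, 139.2]), np.float64(46.3)]
scene collar [array([418.4, 225.6]), array([60. , 72.4]), np.float64(46.2)] (361, 199, 22, 15)
side wheel [array([650. , 164.7]), array([158.2, 134. ]), np.float64(83.4)]
side collar [array([417.7, 225. ]), array([85.2, 58.2]), np.float64(88.5)] (268, 197, 27, 19)
```

Request:
{"api": "servo_tool", "payload": {
  "motion": [
    [[-0.01, 0.01, 0.03, 0, 0, -0.5, 1], [-0.02, 0.02, 0.06, 0, 0, -1, 1], [-0.027, 0.03, 0.09, 0, 0, -1.48, 1], [-0.027, 0.037, 0.12, 0, 0, -1.48, 1], [-0.027, 0.037, 0.145, 0, 0, -1.48, 1], [-0.027, 0.037, 0.165, 0, 0, -1.48, 1], [-0.027, 0.037, 0.18, 0, 0, -1.48, 1], [-0.027, 0.037, 0.19, 0, 0, -1.48, 1], [-0.027, 0.037, 0.198, 0, 0, -1.48, 1], [-0.027, 0.037, 0.2, 0, 0, -1.48, 1], [-0.027, 0.037, 0.2, 0, 0, -1.48, 1], [-0.027, 0.037, 0.2, 0, 0, -1.48, 1], [-0.027, 0.037, 0.2, 0, 0, -1.48, 1], [-0.027, 0.037, 0.2, 0, 0, -1.48, 1], [-0.027, 0.037, 0.2, 0, 0, -1.48, 1], [-0.027, 0.037, 0.2, 0, 0, -1.48, 1]]
  ]
}}

```text
t: 3.25
eef_pos: [0.4528, 0.0044, 0.1617]
tool_rot: [0.0, 0.998, 0.065, 0.0]
contact_force: [0.0, -1.0, -0.6]
gripper_width: 1.001
grasp_force: 0.0
```

```bash
cat >> h.py <<'E'
F=np.float32
def rect(c,uv,z,n="wrist"): return [np.round(v,1) for v in cv2.minAreaRect((plane(c,uv,z,n)[:,:2]*1000).astype(F))]
dk=lambda t:(lambda H,S,V:(V<t)&(S>110))
gray=lambda H,S,V:S<60
def box(c,p,r,n="wrist"):
    "pixel box round a world point (m), r in m"
    q=proj(c,np.array(p)+np.array([[a,b,0] for a in(-r,r) for b in(-r,r)]),n); lo=np.clip(q.min(0),0,[639,479]).astype(int); hi=np.clip(q.max(0),1,[640,480]).astype(int); return (*lo,*hi)
E
python3 - <<'E'
from station import bot
from h import *
c=bot.read_camera("wrist"); np.savez("wrist3.npz",**c); im=c["img"]; cv2.imwrite("pics/wrist3.png",im[:,:,::-1])
o=bot.get_obs(); print(o["eef_pos"],c["pose"][:3,3],o["joint_vel"].round(3))
print("plinth",[rect(c,blob(im,box(c,(.452,.012,.024),.08),dk(t)),.024) for t in(90,97,104)])
b=box(c,(.652,.18,.03),.08);print(b); print("wheel",rect(c,blob(im,b,gray),.03))
b=box(c,(.42,.225,.018),.04);print(b);print("collar",rect(c,blob(im,b,dk(97)),.018))
E
```

```text
[0.45270239 0.00439628 0.16155383] [0.5199295  0.0139176  0.30411122] [-0.     0.004  0.     0.003  0.    -0.001  0.   ]
plinth [[array([455.9,  28.9]), array([ 54.5, 117.9]), np.float64(81.5)], [array([451.3,  14.9]), array([115.4,  59.4]), np.float64(7.1)], [array([451.9,  16. ]), array([117.,  62.]), np.float64(7.3)]]
(np.int64(44), np.int64(0), np.int64(243), np.int64(64))
wheel [array([604.7, 185.8]), array([127.6,  43.6]), np.float64(85.1)]
(np.int64(42), np.int64(185), np.int64(110), np.int64(278))
collar [array([420.3, 222.2]), array([58.9, 69. ]), np.float64(36.1)]
```

View pics/wrist3.png

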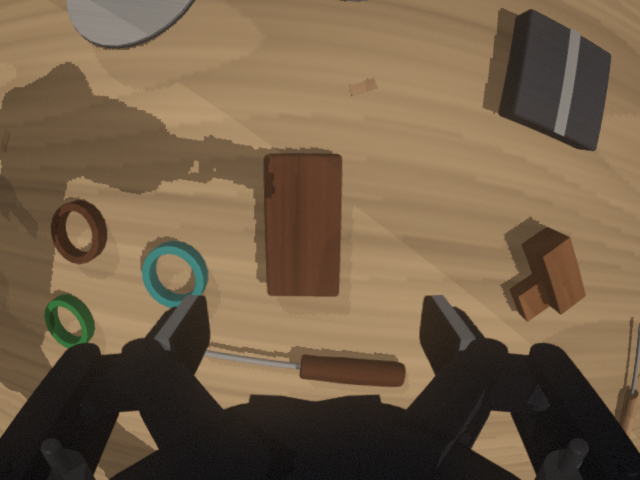

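Plinth centre is (451.5, 15.5) mm at yaw 7.2°, and its 117x61 footprint matches the given size. The picture shows it centred at (303,225), clear of the turquoise ring (175,273). I'll shift over it and go down.

Request:
{"api": "servo_tool", "payload": {
  "motion": [
    [[0, -0.006, 0.03, 0, 0, 0, 1], [0, -0.011, 0.06, 0, 0, 0, 1], [0, -0.011, 0.08, 0, 0, 0, 1], [0, -0.011, 0.095, 0, 0, 0, 1], [0, -0.011, 0.1, 0, 0, 0, 1], [0, -0.011, 0.1, 0, 0, 0, 1], [0, -0.011, 0.1, 0, 0, 0, 1], [0, -0.011, 0.1, 0, 0, 0, 1], [0, -0.011, 0.1, 0, 0, 0, 1], [0, -0.011, 0.1, 0, 0, 0, 1]]
  ]
}}

```text
t: 4.13
eef_pos: [0.4518, 0.0153, 0.0622]
tool_rot: [0.0, 0.998, 0.064, 0.001]
contact_force: [-0.6, -0.7, -0.2]
gripper_width: 1.003
grasp_force: 0.0
```

```bash
cat > look.py <<'E'
from station import bot
from h import *
def shot(name,n="wrist",save=True):
    c=bot.read_camera(n); np.savez(name+".npz",**c)
    if save: cv2.imwrite(f"pics/{name}.png",c["img"][:,:,::-1])
    return c
def tcp():
    o=bot.get_obs(); w,x,y,z=o["tool_rot"]; M=R.from_quat([x,y,z,w]).as_matrix()
    print("t",round(o["t"],2),"tcp",o["eef_pos"].round(4),"yaw",np.degrees(np.arctan2(M[1,0],M[0,0])).round(2),"tilt",M[:2,2].round(4),"v",abs(o["joint_vel"]).max().round(3)); return o["eef_pos"],M
def go(p,yaw=None):
    "shift in tool axes to world point p (m), yaw of tool x in deg"
    e,M=tcp(); y0=np.degrees(np.arctan2(M[1,0],M[0,0])); s=M.T@(np.array(p)-e)
    print("shift",s.round(4),"turn",None if yaw is None else np.round(-((yaw-y0+180)%360-180)/5,2))
E
python3 - <<'E'
from look import *
tcp(); c=shot("w4"); im=c["img"]
print("plinth",[rect(c,blob(im,box(c,(.452,.012,.024),.08),dk(t)),.024) for t in(90,97,104)])
E
```

```text
t 4.13 tcp [0.4518 0.0153 0.0622] yaw 7.39 tilt [ 0.0018 -0.0001] v 0.003
plinth [[array([456.6,  16.2]), array([104. ,  57.2]), np.float64(6.6)], [array([451. ,  15.5]), array([115.8,  57.8]), np.float64(6.4)], [array([451.1,  14.8]), array([115.6,  59.2]), np.float64(7.2)]]
```

Request:
{"api": "servo_tool", "payload": {
  "motion": [
    [[0, 0, 0.02, 0, 0, 0, 1], [0, 0, 0.036, 0, 0, 0, 1], [0, 0, 0.048, 0, 0, 0, 1], [0, 0, 0.056, 0, 0, 0, 1], [0, 0, 0.061, 0, 0, 0, 1], [0, 0, 0.061, 0, 0, 0, 1], [0, 0, 0.061, 0, 0, 0, 0.8], [0, 0, 0.061, 0, 0, 0, 0.6], [0, 0, 0.061, 0, 0, 0, 0.5], [0, 0, 0.061, 0, 0, 0, 0.5], [0, 0, 0.061, 0, 0, 0, 0.5], [0, 0, 0.061, 0, 0, 0, 0.5], [0, 0, 0.061, 0, 0, 0, 0.5], [0, 0, 0.061, 0, 0, 0, 0.5]]
  ],
  "grip_force": 40
}}

```text
t: 5.35
eef_pos: [0.4517, 0.0153, 0.0011]
tool_rot: [0.0, 0.998, 0.064, 0.001]
contact_force: [-1.7, 0.7, 6.9]
gripper_width: 0.69
grasp_force: 43.6
```

Request:
{"api": "servo_tool", "payload": {
  "motion": [
    [[0, 0, -0.005, 0, 0, 0, 0.5], [0, 0, -0.015, 0, 0, 0, 0.5], [0, 0, -0.03, 0, 0, 0, 0.5], [0.005, 0, -0.055, 0, 0, 0, 0.5], [0.015, -0.005, -0.08, 0, 0, 0, 0.5], [0.03, -0.012, -0.11, 0, 0, 0, 0.5], [0.05, -0.022, -0.14, 0, 0, 0, 0.5], [0.07, -0.032, -0.165, 0, 0, 0, 0.5], [0.09, -0.042, -0.185, 0, 0, 0, 0.5], [0.11, -0.052, -0.195, 0, 0, 0, 0.5], [0.125, -0.06, -0.2, 0, 0, 0, 0.5], [0.135, -0.066, -0.2, 0, 0, 0, 0.5], [0.14, -0.068, -0.2, 0, 0, 0, 0.5], [0.14, -0.068, -0.2, 0, 0, 0, 0.5], [0.14, -0.068, -0.2, 0, 0, 0, 0.5], [0.14, -0.068, -0.2, 0, 0, 0, 0.5], [0.14, -0.068, -0.2, 0, 0, 0, 0.5], [0.14, -0.068, -0.2, 0, 0, 0, 0.5], [0.14, -0.068, -0.2, 0, 0, 0, 0.5]]
  ]
}}

```text
t: 6.93
eef_pos: [0.5809, 0.1004, 0.2002]
tool_rot: [0.0, 0.998, 0.064, -0.0]
contact_force: [-0.5, -1.0, -0.1]
gripper_width: 0.693
grasp_force: 43.3
```

```bash
python3 - <<'E'
from look import *
e,M=tcp(); c=shot("w5"); im=c["img"]
b=box(c,(.652,.18,.03),.085);print(b); k=blob(im,b,gray);print("wheel",rect(c,k,.03), cv2.fitEllipse((plane(c,k,.03,"wrist")[:,:2]*1000).astype(F)))
E
```

```text
t 6.93 tcp [0.5809 0.1004 0.2002] yaw 7.38 tilt [-0.0003 -0.0003] v 0.006
(np.int64(136), np.int64(27), np.int64(345), np.int64(233))
wheel [array([656. , 185.7]), array([127.3, 135.4]), np.float64(31.5)] ((655.6755981445312, 185.05126953125), (125.41262817382812, 137.88623046875), 27.79918098449707)
```

View pics/w5.png

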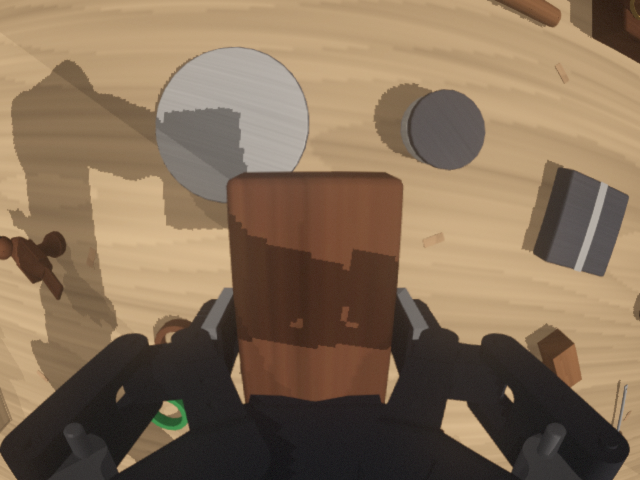

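The plinth is held squarely between the pads (218..410 px). The wheel at (232,125) is slightly hidden at its lower right, so I'll fit its free rim with a circle.

```bash
cat >> h.py <<'E'
from scipy.optimize import least_squares
def circ(P,r=None):
    P=np.asarray(P)[:,:2]; m=P.mean(0)
    if r: f=lambda v:np.hypot(*(P-v).T)-r; s=least_squares(f,m,loss="soft_l1",f_scale=.001)
    else: f=lambda v:np.hypot(*(P-v[:2]).T)-v[2]; s=least_squares(f,[*m,np.hypot(*(P-m).T).mean()],loss="soft_l1",f_scale=.001)
    return (s.x*1000).round(1),"rms",(np.std(f(s.x))*1000).round(2)
E
python3 - <<'E'
from look import *
c=dict(np.load("w5.npz")); im=c["img"]
k=blob(im,(136,27,345,215),lambda H,S,V:S<75); k=k[(k[:,1]<168)]
P=plane(c,k,.03,"wrist"); print(len(k),circ(P,.068),circ(P))
s=dict(np.load("scene0.npz")); k=blob(s["img"],(390,220,465,275),gray); k=k[k[:,1]<246]; print(circ(plane(s,k,.03,"scene"),.068))
s=dict(np.load("side0.npz")); k=blob(s["img"],(345,180,430,230),gray); k=k[k[:,1]<205]; print(circ(plane(s,k,.03,"side"),.068))
print("tin",circ(plane(c,blob(im,(395,80,495,180),lambda H,S,V:(S<75)&(V<95)),.044,"wrist")))
E
```

```text
305 (array([652. , 183.5]), 'rms', np.float64(0.34)) (array([652.3, 183.5,  67.7]), 'rms', np.float64(0.29))
(array([654.8, 177.8]), 'rms', np.float64(1.32))
(array([651.3, 176.4]), 'rms', np.float64(1.17))
tin (array([674.8,  20.1,  18. ]), 'rms', np.float64(6.48))
```

```bash
python3 - <<'E'
from look import *
c=dict(np.load("w5.npz"));e,M=tcp()
P=plane(c,[(230,185),(245,173),(315,172),(388,173),(402,185)],.2231,"wrist"); print(((P-e)@M*1000).round(1))
go((.652,.1835,.07))
E
```

```text
t 6.98 tcp [0.581  0.1005 0.2003] yaw 7.39 tilt [-0.0001 -0.0002] v 0.004
[[ 52.9 -28.3 -22.8]
 [ 56.8 -23.2 -22.8]
 [ 56.9  -0.4 -22.8]
 [ 56.8  23.3 -22.8]
 [ 52.9  28.2 -22.8]]
t 6.98 tcp [0.581  0.1005 0.2003] yaw 7.39 tilt [-0.0001 -0.0002] v 0.004
shift [ 0.0811 -0.0732  0.1302] turn None
```

Request:
{"api": "servo_tool", "payload": {
  "motion": [
    [[0.02, -0.02, 0.01, 0, 0, 0, 0.5], [0.045, -0.04, 0.03, 0, 0, 0, 0.5], [0.065, -0.06, 0.06, 0, 0, 0, 0.5], [0.078, -0.07, 0.09, 0, 0, 0, 0.5], [0.082, -0.073, 0.115, 0, 0, 0, 0.5], [0.082, -0.073, 0.13, 0, 0, 0, 0.5], [0.082, -0.073, 0.14, 0, 0, 0, 0.5], [0.082, -0.073, 0.148, 0, 0, 0, 0.5], [0.082, -0.073, 0.154, 0, 0, 0, 0.5], [0.082, -0.073, 0.158, 0, 0, 0, 0.5], [0.082, -0.073, 0.16, 0, 0, 0, 0.5], [0.082, -0.073, 0.16, 0, 0, 0, 0.5], [0.082, -0.073, 0.16, 0, 0, 0, 0.5], [0.082, -0.073, 0.16, 0, 0, 0, 0.5], [0.082, -0.073, 0.16, 0, 0, 0, 0.5]]
  ]
}}

```text
t: 8.23
eef_pos: [0.6535, 0.1839, 0.041]
tool_rot: [-0.0, 0.998, 0.065, 0.001]
contact_force: [-0.3, -0.1, -1.1]
gripper_width: 0.698
grasp_force: 43.3
```

```bash
python3 - <<'E'
from look import *
tcp(); c=shot("w6"); s=shot("side6","side"); s2=shot("scene6","scene"); im=c["img"]
cr=lambda i,x,y,w,h,W,H: cv2.resize(i[y:y+h,x:x+w],(W,H),interpolation=cv2.INTER_CUBIC)
o=np.vstack([cr(im,0,0,640,480,400,300),cr(s["img"],310,120,160,120,400,300)]); o2=np.vstack([cr(s2["img"],350,180,160,120,400,300),o[:300]*0])
cv2.imwrite("pics/m6.png",np.hstack([o,o2])[:,:,::-1])
E
```

```text
t 8.23 tcp [0.6535 0.1839 0.041 ] yaw 7.4 tilt [0.001  0.0003] v 0.003
```

View pics/m6.png

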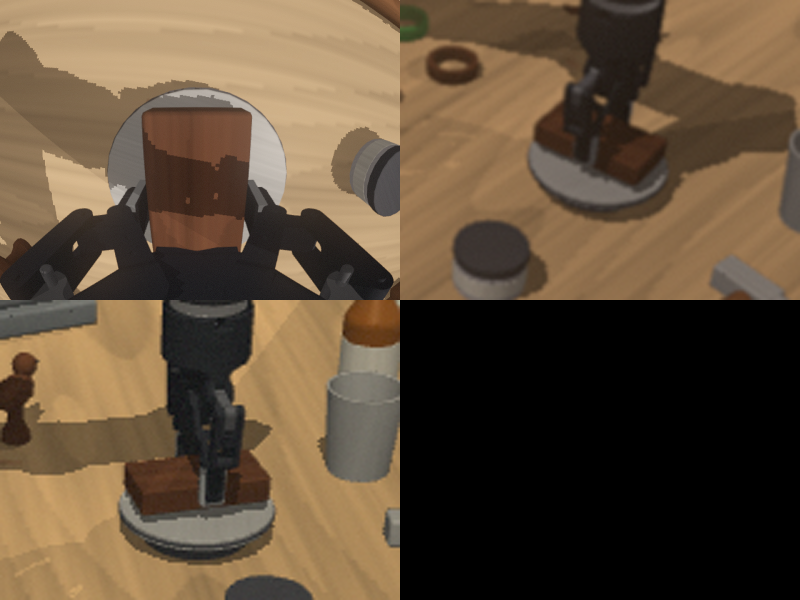

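```bash
python3 - <<'E'
from look import *
e,M=tcp()
s=dict(np.load("side6.npz")); z=.040
for a,b in((-58.7,30),(57.3,30)):
    w=e+M@[a/1000,b/1000,0]; w[2]=z; print("expect",w.round(4),proj(s,w,"side").round(1))
print(plane(s,[(367.2,206.4),(418,198)],z,"side").round(4))
c=dict(np.load("w6.npz")); im=c["img"]
k=blob(im,(150,120,480,330),lambda H,S,V:(S<75)&(V>70)); 
m=((k[:,0]<215)&(k[:,1]<280))|((k[:,0]>420)&(k[:,1]<280)); P=plane(c,k[m],.03,"wrist"); print(m.sum(),circ(P,.068),circ(P)); print(k[m].min(0),k[m].max(0))
E
```

```text
t 8.38 tcp [0.6533 0.1838 0.0406] yaw 7.4 tilt [0.0004 0.0001] v 0.002
expect [0.5989 0.1465 0.04  ] [[367.  205.9]]
expect [0.714  0.1614 0.04  ] [[418.3 199.7]]
[[0.599  0.1442 0.04  ]
 [0.715  0.1691 0.04  ]]
201 (array([651.7, 184.1]), 'rms', np.float64(0.41)) (array([653.6, 184.3,  67. ]), 'rms', np.float64(0.15))
[172 178] [458 279]
```

Three sightings agree on the wheel centre at (652.5, 184) mm, and the side camera agrees with the TCP. I'll lower the plinth slowly.

Request:
{"api": "servo_tool", "payload": {
  "motion": [
    [[0, 0, 0.003, 0, 0, 0, 0.5], [0, 0, 0.005, 0, 0, 0, 0.5], [0, 0, 0.007, 0, 0, 0, 0.5], [0, 0, 0.008, 0, 0, 0, 0.5], [0, 0, 0.009, 0, 0, 0, 0.5], [0, 0, 0.0095, 0, 0, 0, 0.5], [0, 0, 0.0095, 0, 0, 0, 0.5], [0, 0, 0.0095, 0, 0, 0, 0.5]]
  ]
}}

```text
t: 9.05
eef_pos: [0.6529, 0.1837, 0.0312]
tool_rot: [0.0, 0.998, 0.065, -0.0]
contact_force: [-2.9, -1.2, 5.5]
gripper_width: 0.693
grasp_force: 44.0
```

Request:
{"api": "servo_tool", "payload": {
  "motion": [
    [[0, 0, 0, 0, 0, 0, 0.72], [0, 0, 0, 0, 0, 0, 0.75], [0, 0, 0, 0, 0, 0, 0.85], [0, 0, 0, 0, 0, 0, 1], [0, 0, 0, 0, 0, 0, 1], [0, 0, -0.005, 0, 0, 0, 1], [0, 0, -0.02, 0, 0, 0, 1], [0, 0, -0.045, 0, 0, 0, 1], [0, 0, -0.08, 0, 0, 0, 1], [0, 0, -0.115, 0, 0, 0, 1], [0, 0, -0.145, 0, 0, 0, 1], [0, 0, -0.16, 0, 0, 0, 1], [0, 0, -0.17, 0, 0, 0, 1], [0, 0, -0.17, 0, 0, 0, 1], [0, 0, -0.17, 0, 0, 0, 1], [0, 0, -0.17, 0, 0, 0, 1], [0, 0, -0.17, 0, 0, 0, 1]]
  ]
}}

```text
t: 10.47
eef_pos: [0.6522, 0.1833, 0.1989]
tool_rot: [0.0, 0.998, 0.065, -0.001]
contact_force: [0.2, -0.5, -0.6]
gripper_width: 1.003
grasp_force: 0.0
```

```bash
python3 - <<'E'
from look import *
c=shot("w7"); im=c["img"]; 
b=box(c,(.652,.184,.054),.07);print(b)
for t in(97,105): print("plinth",rect(c,blob(im,b,dk(t)),.054))
k=blob(im,box(c,(.652,.184,.03),.08),lambda H,S,V:(S<75)&(V>70)); P=plane(c,k,.03,"wrist"); d=np.hypot(*(P[:,:2]-[.6525,.184]).T); P=P[abs(d-.068)<.004]; print(len(P),circ(P,.068))
s=dict(np.load("scene0.npz")); print("grinder",plane(s,[(100,412),(110,385),(70,330)],0,"scene").round(3))
im=s["img"]
for t in(70,80,90): 
  k=blob(im,(165,325,212,362),dk(t)); print(t,cv2.boundingRect(k),rect(s,k,.02,"scene"))
go((.46,-.39,.2),0)
E
```

```text
(np.int64(223), np.int64(125), np.int64(414), np.int64(311))
plinth [array([651.9, 184.3]), array([113.9,  57.8]), np.float64(7.3)]
plinth [array([651.8, 184.3]), array([114. ,  57.8]), np.float64(7.3)]
374 (array([652.7, 184.2]), 'rms', np.float64(0.45))
grinder [[ 0.529 -0.593  0.   ]
 [ 0.486 -0.558  0.   ]
 [ 0.295 -0.566  0.   ]]
70 (175, 330, 30, 30) [array([ 518.7, -406.1]), array([53.2, 76.8]), np.float64(73.4)]
80 (175, 329, 37, 31) [array([ 518.8, -401.4]), array([66.1, 78.5]), np.float64(82.3)]
90 (174, 329, 38, 31) [array([ 520.4, -406.6]), array([83.1, 64.8]), np.float64(12.0)]
t 10.52 tcp [0.6523 0.1834 0.199 ] yaw 7.41 tilt [-0.0027 -0.0009] v 0.006
shift [-2.647e-01  5.438e-01  1.000e-04] turn 1.48
```

Plinth (651.9, 184.3) and wheel (652.7, 184.2) are concentric to within 1 mm. Now to the drum.

Request:
{"api": "servo_tool", "payload": {
  "motion": [
    [[-0.01, 0.025, 0, 0, 0, 0.3, 1], [-0.02, 0.06, 0, 0, 0, 0.6, 1], [-0.035, 0.095, 0, 0, 0, 0.9, 1], [-0.05, 0.13, 0, 0, 0, 1.2, 1], [-0.063, 0.165, 0, 0, 0, 1.48, 1], [-0.077, 0.2, 0, 0, 0, 1.48, 1], [-0.09, 0.235, 0, 0, 0, 1.48, 1], [-0.104, 0.27, 0, 0, 0, 1.48, 1], [-0.118, 0.305, 0, 0, 0, 1.48, 1], [-0.131, 0.34, 0, 0, 0, 1.48, 1], [-0.145, 0.375, 0, 0, 0, 1.48, 1], [-0.158, 0.41, 0, 0, 0, 1.48, 1], [-0.172, 0.445, 0, 0, 0, 1.48, 1], [-0.185, 0.48, 0, 0, 0, 1.48, 1], [-0.197, 0.51, 0, 0, 0, 1.48, 1], [-0.206, 0.535, 0, 0, 0, 1.48, 1], [-0.213, 0.552, 0, 0, 0, 1.48, 1], [-0.216, 0.56, 0, 0, 0, 1.48, 1], [-0.216, 0.56, 0, 0, 0, 1.48, 1], [-0.216, 0.56, 0, 0, 0, 1.48, 1]]
  ]
}}

```text
t: 12.18
eef_pos: [0.5113, -0.3982, 0.2001]
tool_rot: [-0.001, 1.0, 0.0, -0.0]
contact_force: [1.5, 0.2, -0.2]
gripper_width: 0.999
grasp_force: 0.0
```

Request:
{"api": "servo_tool", "payload": {
  "motion": [
    [[0, 0, 0.02, 0, 0, 0, 1], [0, 0, 0.04, 0, 0, 0, 1], [0, 0, 0.05, 0, 0, 0, 1], [0, 0, 0.05, 0, 0, 0, 1], [0, 0, 0.05, 0, 0, 0, 1], [0, 0, 0.05, 0, 0, 0, 1]]
  ]
}}

```text
t: 12.68
eef_pos: [0.5121, -0.399, 0.1519]
tool_rot: [0.0, 1.0, 0.001, 0.001]
contact_force: [-0.3, -0.9, 0.3]
gripper_width: 0.999
grasp_force: 0.0
```

```bash
python3 - <<'E'
from look import *
c=shot("w8"); im=c["img"]; tcp()
b=box(c,(.517,-.40,.034),.04);print(b)
hsv=cv2.cvtColor(im,cv2.COLOR_RGB2HSV); print(hsv[(b[1]+b[3])//2,b[0]:b[2]:6].tolist())
for t in(70,80,90,100):
    k=blob(im,b,dk(t)); P=plane(c,k,.034,"wrist"); print(t,cv2.boundingRect(k),circ(P),rect(c,k,.034))
E
```

```text
t 12.73 tcp [ 0.5121 -0.3993  0.1522] yaw 0.04 tilt [ 0.0018 -0.001 ] v 0.005
(np.int64(259), np.int64(171), np.int64(373), np.int64(278))
[[17, 95, 174], [17, 95, 175], [16, 100, 150], [16, 109, 110], [14, 104, 113], [12, 138, 96], [11, 137, 99], [11, 141, 96], [12, 135, 96], [11, 142, 95], [11, 143, 98], [11, 143, 98], [12, 146, 98], [12, 143, 98], [10, 140, 100], [12, 138, 100], [11, 136, 101], [16, 105, 160], [17, 96, 172]]
70 (305, 191, 5, 5) (array([ 541.3, -393. ,    1.2]), 'rms', np.float64(0.39)) [array([ 541.4, -393.2]), array([2.3, 3.4]), np.float64(18.6)]
80 (291, 187, 47, 25) (array([ 518.8, -405.6,   25.7]), 'rms', np.float64(1.18)) [array([ 539.7, -396.2]), array([ 8.9, 35.7]), np.float64(23.9)]
90 (287, 186, 63, 41) (array([ 519.6, -404.2,   24.5]), 'rms', np.float64(1.39)) [array([ 535.1, -397.2]), array([19.2, 47.8]), np.float64(21.7)]
100 (287, 186, 67, 75) (array([ 521.3, -400.7,   23. ]), 'rms', np.float64(5.14)) [array([ 519. , -401.8]), array([46.4, 55.1]), np.float64(86.5)]
```

View pics/w8.png

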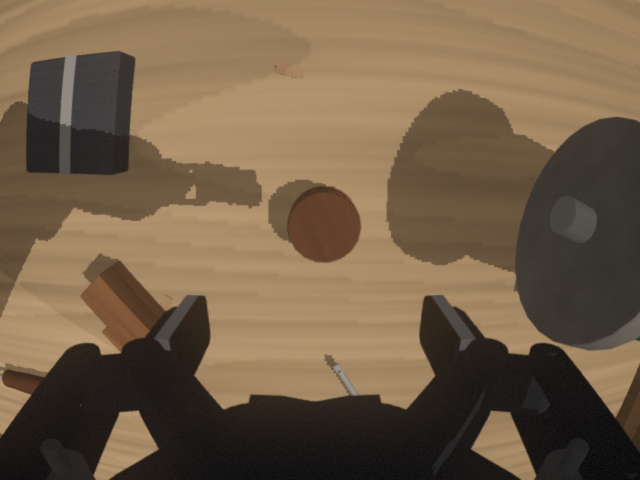

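The drum's top is at (325,226). The grinder wheel to the right at (590,235) leaves room for the fingers. I'll fit the top with a hue mask.

```bash
python3 - <<'E'
from look import *
c=dict(np.load("w8.npz"))
k=blob(c["img"],(270,175,375,275),lambda H,S,V:(H<=14)&(S>118)); P=plane(c,k,.034,"wrist"); print(cv2.boundingRect(k),circ(P),circ(P,.027))
P=P[k[:,1]>215]; print(circ(P),circ(P,.027))
go((.518,-.401,.05))
E
```

```text
(287, 186, 74, 76) (array([ 518.1, -404.9,   26.9]), 'rms', np.float64(0.74)) (array([ 518.1, -404.9]), 'rms', np.float64(0.74))
(array([ 516.8, -405. ,   26.1]), 'rms', np.float64(0.26)) (array([ 517.8, -405. ]), 'rms', np.float64(0.5))
t 12.73 tcp [ 0.5121 -0.3993  0.1522] yaw 0.04 tilt [ 0.0018 -0.001 ] v 0.005
shift [0.0057 0.0016 0.1022] turn None
```

Request:
{"api": "servo_tool", "payload": {
  "motion": [
    [[0.002, 0.003, 0.02, 0, 0, 0, 1], [0.005, 0.006, 0.05, 0, 0, 0, 1], [0.005, 0.006, 0.08, 0, 0, 0, 1], [0.005, 0.006, 0.105, 0, 0, 0, 1], [0.005, 0.006, 0.125, 0, 0, 0, 1], [0.005, 0.006, 0.138, 0, 0, 0, 1], [0.005, 0.006, 0.147, 0, 0, 0, 1], [0.005, 0.006, 0.151, 0, 0, 0, 1], [0.005, 0.006, 0.151, 0, 0, 0, 1], [0.005, 0.006, 0.151, 0, 0, 0, 0.85], [0.005, 0.006, 0.151, 0, 0, 0, 0.7], [0.005, 0.006, 0.151, 0, 0, 0, 0.6], [0.005, 0.006, 0.151, 0, 0, 0, 0.45], [0.005, 0.006, 0.151, 0, 0, 0, 0.45], [0.005, 0.006, 0.151, 0, 0, 0, 0.45], [0.005, 0.006, 0.151, 0, 0, 0, 0.45], [0.005, 0.006, 0.151, 0, 0, 0, 0.45]]
  ],
  "grip_force": 30
}}

```text
t: 14.15
eef_pos: [0.517, -0.406, 0.0013]
tool_rot: [0.001, 1.0, -0.0, 0.001]
contact_force: [-1.0, 0.2, 6.2]
gripper_width: 0.623
grasp_force: 31.7
```

Request:
{"api": "servo_tool", "payload": {
  "motion": [
    [[0, 0, -0.005, 0, 0, 0, 0.45], [0, 0, -0.02, 0, 0, 0, 0.45], [0, 0, -0.05, 0, 0, 0, 0.45], [0, 0, -0.085, 0, 0, 0, 0.45], [0.005, -0.02, -0.12, 0, 0, 0, 0.45], [0.01, -0.05, -0.15, 0, 0, 0, 0.45], [0.018, -0.085, -0.17, 0, 0, 0, 0.45], [0.026, -0.12, -0.18, 0, 0, 0, 0.45], [0.034, -0.155, -0.18, 0, 0, 0, 0.45], [0.042, -0.19, -0.18, 0, 0, 0, 0.45], [0.05, -0.225, -0.18, 0, 0, 0, 0.45], [0.06, -0.26, -0.18, 0, 0, 0, 0.45], [0.068, -0.295, -0.18, 0, 0, 0, 0.45], [0.076, -0.33, -0.18, 0, 0, 0, 0.45], [0.084, -0.365, -0.18, 0, 0, 0, 0.45], [0.092, -0.4, -0.18, 0, 0, 0, 0.45], [0.1, -0.435, -0.18, 0, 0, 0, 0.45], [0.108, -0.47, -0.18, 0, 0, 0, 0.45], [0.114, -0.5, -0.18, 0, 0, 0, 0.45], [0.12, -0.525, -0.18, 0, 0, 0, 0.45]]
  ]
}}

```text
t: 15.82
eef_pos: [0.6359, 0.1229, 0.1812]
tool_rot: [-0.001, 1.0, 0.001, 0.0]
contact_force: [-0.7, 0.0, -0.7]
gripper_width: 0.624
grasp_force: 31.8
```

Request:
{"api": "servo_tool", "payload": {
  "motion": [
    [[0.005, -0.025, 0.0, 0, 0, 0, 0.45], [0.01, -0.045, 0.01, 0, 0, 0, 0.45], [0.013, -0.058, 0.03, 0, 0, 0, 0.45], [0.015, -0.065, 0.05, 0, 0, 0, 0.45], [0.015, -0.065, 0.07, 0, 0, 0, 0.45], [0.015, -0.065, 0.085, 0, 0, 0, 0.45], [0.015, -0.065, 0.095, 0, 0, 0, 0.45], [0.015, -0.065, 0.1, 0, 0, 0, 0.45], [0.015, -0.065, 0.1, 0, 0, 0, 0.45], [0.015, -0.065, 0.1, 0, 0, 0, 0.45], [0.015, -0.065, 0.1, 0, 0, 0, 0.45]]
  ]
}}

```text
t: 16.73
eef_pos: [0.6519, 0.1846, 0.0811]
tool_rot: [-0.0, 1.0, -0.0, 0.001]
contact_force: [-0.3, 1.1, -0.1]
gripper_width: 0.62
grasp_force: 31.8
```

```bash
python3 - <<'E'
from look import *
e,M=tcp(); c=shot("w9"); im=c["img"]
z=e[2]-.0013+.034
k=blob(im,(250,150,380,320),lambda H,S,V:(H<=14)&(S>118)); print(cv2.boundingRect(k))
go((.652,.1843,.0553))
E
```

```text
t 16.73 tcp [0.6519 0.1846 0.0811] yaw -0.02 tilt [0.0019 0.0005] v 0.003
(250, 159, 130, 161)
t 16.78 tcp [0.6519 0.1847 0.0811] yaw -0.02 tilt [0.002  0.0006] v 0.003
shift [0.0001 0.0004 0.0258] turn None
```

View pics/w9.png

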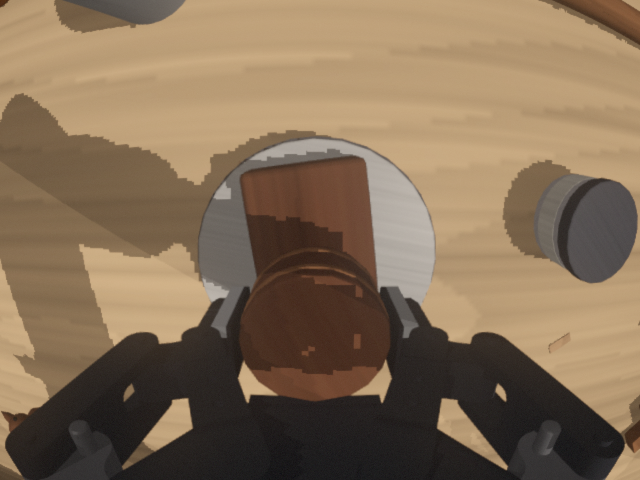

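The drum is held level at (315,335), above the plinth. I'll check its fore-aft position in the pads from its rim.

```bash
python3 - <<'E'
from look import *
c=dict(np.load("w9.npz")); e,M=tcp()
print((plane(c,[(315,270),(315,401),(240,336),(390,336)],.0811-.0013+.034,"wrist")-e).round(4))
E
```

```text
t 16.78 tcp [0.6519 0.1847 0.0811] yaw -0.02 tilt [0.002  0.0006] v 0.003
[[ 0.0271  0.0004  0.0327]
 [-0.026   0.0004  0.0327]
 [ 0.0026  0.0262  0.0327]
 [ 0.0026 -0.0254  0.0327]]
```

Request:
{"api": "servo_tool", "payload": {
  "motion": [
    [[0, 0, 0.006, 0, 0, 0, 0.45], [0, 0, 0.012, 0, 0, 0, 0.45], [0, 0, 0.017, 0, 0, 0, 0.45], [0, 0, 0.02, 0, 0, 0, 0.45], [0, 0, 0.022, 0, 0, 0, 0.45], [0, 0, 0.024, 0, 0, 0, 0.45], [0, 0, 0.0255, 0, 0, 0, 0.45], [0, 0, 0.0255, 0, 0, 0, 0.45], [0, 0, 0.0255, 0, 0, 0, 0.45]]
  ]
}}

```text
t: 17.53
eef_pos: [0.6509, 0.1846, 0.0553]
tool_rot: [0.0, 1.0, 0.0, -0.0]
contact_force: [-3.9, -1.8, 6.6]
gripper_width: 0.624
grasp_force: 32.3
```

Request:
{"api": "servo_tool", "payload": {
  "motion": [
    [[0, 0, 0, 0, 0, 0, 0.65], [0, 0, 0, 0, 0, 0, 0.68], [0, 0, 0, 0, 0, 0, 0.8], [0, 0, 0, 0, 0, 0, 1], [0, 0, 0, 0, 0, 0, 1], [0, 0, -0.005, 0, 0, 0, 1], [0, 0, -0.02, 0, 0, 0, 1], [0, 0, -0.045, 0, 0, 0, 1], [0, 0, -0.08, 0, 0, 0, 1], [0, 0, -0.115, 0, 0, 0, 1], [0, 0, -0.135, 0, 0, 0, 1], [0, 0, -0.15, 0, 0, 0, 1], [0, 0, -0.15, 0, 0, 0, 1], [0, 0, -0.15, 0, 0, 0, 1], [0, 0, -0.15, 0, 0, 0, 1], [0, 0, -0.15, 0, 0, 0, 1], [0, 0, -0.15, 0, 0, 0, 1]]
  ]
}}

```text
t: 18.95
eef_pos: [0.6504, 0.1843, 0.203]
tool_rot: [0.0, 1.0, 0.0, -0.001]
contact_force: [-0.3, 0.9, -0.4]
gripper_width: 0.997
grasp_force: 0.0
```

```bash
python3 - <<'E'
from look import *
tcp(); c=shot("w10"); im=c["img"]; q=proj(c,(.6515,.1845,.088),"wrist")[0].astype(int); print(q)
hsv=cv2.cvtColor(im,cv2.COLOR_RGB2HSV)
print(hsv[q[1],q[0]-60:q[0]+64:6].tolist()); print(hsv[q[1]-60:q[1]+64:6,q[0]].tolist())
i=im[max(q[1]-110,0):q[1]+110,q[0]-140:q[0]+140]; cv2.imwrite("pics/c10.png",cv2.resize(i,None,fx=2,fy=2)[:,:,::-1])
E
```

```text
t 18.95 tcp [0.6504 0.1843 0.203 ] yaw 0.01 tilt [-0.0021 -0.0007] v 0.007
[314 231]
[[18, 25, 151], [17, 34, 105], [14, 32, 89], [9, 37, 89], [10, 132, 89], [11, 143, 93], [11, 135, 96], [11, 137, 95], [10, 139, 92], [11, 143, 96], [11, 144, 94], [11, 145, 93], [11, 138, 89], [10, 133, 90], [11, 138, 89], [10, 132, 93], [11, 141, 87], [15, 24, 146], [17, 24, 146], [15, 24, 149], [16, 25, 151]]
[[10, 133, 90], [10, 147, 85], [10, 145, 86], [10, 134, 84], [13, 142, 86], [10, 138, 89], [11, 139, 88], [10, 147, 87], [11, 140, 84], [10, 136, 88], [11, 144, 94], [10, 138, 96], [11, 138, 98], [11, 142, 99], [10, 138, 96], [11, 138, 94], [12, 137, 91], [10, 127, 84], [12, 136, 86], [11, 141, 94], [17, 98, 164]]
```

View pics/c10.png

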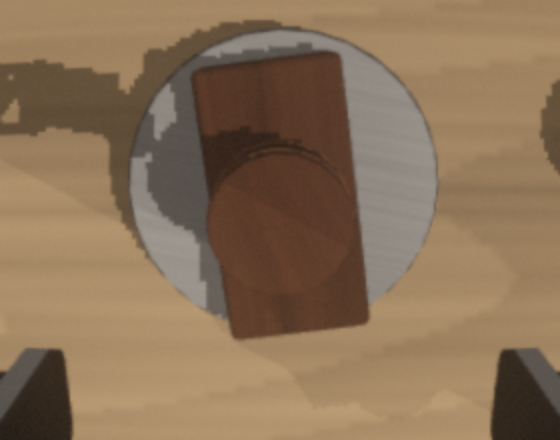

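The drum's top is at (315,232) px, expected (314,231), so it is centred to about 1 mm. Now the collar, at yaw −45° to keep the fingers clear of the other two rings.

Request:
{"api": "servo_tool", "payload": {
  "motion": [
    [[-0.01, -0.002, 0, 0, 0, 0.5, 1], [-0.03, -0.005, 0, 0, 0, 1.5, 1], [-0.055, -0.01, 0, 0, 0, 2.5, 1], [-0.08, -0.014, 0, 0, 0, 3.5, 1], [-0.105, -0.018, 0, 0, 0, 4.5, 1], [-0.13, -0.022, 0.01, 0, 0, 5.5, 1], [-0.155, -0.026, 0.02, 0, 0, 6.5, 1], [-0.18, -0.031, 0.03, 0, 0, 7.5, 1], [-0.2, -0.035, 0.04, 0, 0, 8.3, 1], [-0.217, -0.038, 0.047, 0, 0, 8.8, 1], [-0.226, -0.04, 0.05, 0, 0, 9, 1], [-0.23, -0.04, 0.05, 0, 0, 9, 1], [-0.23, -0.04, 0.05, 0, 0, 9, 1], [-0.23, -0.04, 0.05, 0, 0, 9, 1], [-0.23, -0.04, 0.05, 0, 0, 9, 1], [-0.23, -0.04, 0.05, 0, 0, 9, 1]]
  ]
}}

```text
t: 20.33
eef_pos: [0.4223, 0.224, 0.1545]
tool_rot: [-0.0, 0.924, -0.383, 0.0]
contact_force: [0.4, -0.5, -0.3]
gripper_width: 1.001
grasp_force: 0.0
```

```bash
python3 - <<'E'
from look import *
e,M=tcp(); c=shot("w11"); im=c["img"]; b=box(c,(.42,.224,.018),.038); print(b)
k=blob(im,b,lambda H,S,V:(H<=14)&(S>118)); print(cv2.boundingRect(k)); P=plane(c,k,.018,"wrist"); print(circ(P),circ(P,.03))
for f in((75,110),(40,75)):
    k=blob(im,(0,0,640,480),lambda H,S,V:(H>f[0])&(H<f[1])&(S>110)&(V>60)); print(cv2.boundingRect(k),circ(plane(c,k,.018,"wrist")))
E
```

```text
t 20.33 tcp [0.4223 0.224  0.1545] yaw -45.09 tilt [0.0005 0.0006] v 0.008
(np.int64(248), np.int64(158), np.int64(385), np.int64(292))
(279, 193, 77, 76)
(array([417.9, 226.4,  29.4]), 'rms', np.float64(0.45)) (array([417.9, 226.4]), 'rms', np.float64(0.45))
(401, 129, 69, 73) (array([390.4, 123.5,  28.3]), 'rms', np.float64(0.26))
(347, 298, 66, 64) (array([317.1, 250.2,  30.2]), 'rms', np.float64(1.29))
```

View pics/w11.png

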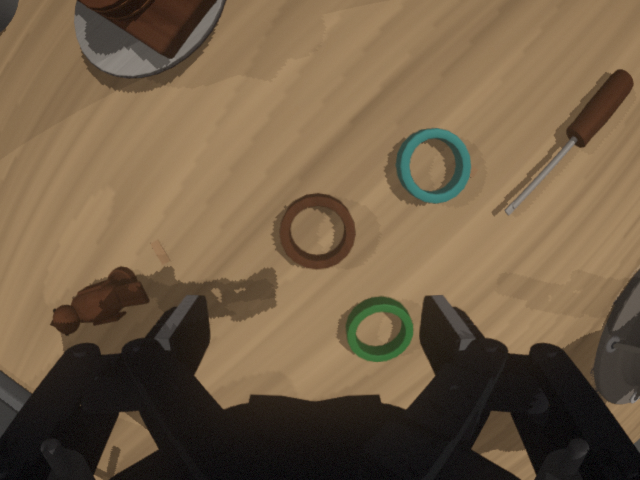

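The brown collar is at (317,231), i.e. (417.9, 226.4) mm with a fitted radius of 29.4. The right finger will come down between turquoise (435,165) and green (380,328) with clearance.

Request:
{"api": "servo_tool", "payload": {
  "motion": [
    [[-0.002, 0, 0.02, 0, 0, 0, 1], [-0.005, 0.0014, 0.05, 0, 0, 0, 1], [-0.005, 0.0014, 0.08, 0, 0, 0, 1], [-0.005, 0.0014, 0.105, 0, 0, 0, 1], [-0.005, 0.0014, 0.125, 0, 0, 0, 1], [-0.005, 0.0014, 0.14, 0, 0, 0, 1], [-0.005, 0.0014, 0.15, 0, 0, 0, 1], [-0.005, 0.0014, 0.155, 0, 0, 0, 1], [-0.005, 0.0014, 0.155, 0, 0, 0, 1], [-0.005, 0.0014, 0.155, 0, 0, 0, 0.85], [-0.005, 0.0014, 0.155, 0, 0, 0, 0.75], [-0.005, 0.0014, 0.155, 0, 0, 0, 0.68], [-0.005, 0.0014, 0.155, 0, 0, 0, 0.5], [-0.005, 0.0014, 0.155, 0, 0, 0, 0.5], [-0.005, 0.0014, 0.155, 0, 0, 0, 0.5], [-0.005, 0.0014, 0.155, 0, 0, 0, 0.5], [-0.005, 0.0014, 0.155, 0, 0, 0, 0.5]]
  ],
  "grip_force": 25
}}

```text
t: 21.8
eef_pos: [0.4173, 0.2275, 0.0006]
tool_rot: [-0.001, 0.924, -0.383, 0.001]
contact_force: [-0.3, -0.2, 6.5]
gripper_width: 0.695
grasp_force: 25.6
```

Request:
{"api": "servo_tool", "payload": {
  "motion": [
    [[0, 0, -0.005, 0, 0, 0, 0.5], [0, 0, -0.02, 0, 0, 0, 0.5], [0, 0, -0.05, 0, 0, 0, 0.5], [0, 0, -0.085, 0, 0, 0, 0.5], [0.01, -0.007, -0.12, 0, 0, 0, 0.5], [0.03, -0.02, -0.15, 0, 0, 0, 0.5], [0.055, -0.038, -0.17, 0, 0, 0, 0.5], [0.08, -0.055, -0.18, 0, 0, 0, 0.5], [0.105, -0.072, -0.18, 0, 0, 0, 0.5], [0.13, -0.09, -0.18, 0, 0, 0, 0.5], [0.153, -0.106, -0.18, 0, 0, 0, 0.5], [0.172, -0.12, -0.18, 0, 0, 0, 0.5], [0.185, -0.128, -0.18, 0, 0, 0, 0.5], [0.192, -0.133, -0.175, 0, 0, 0, 0.5], [0.195, -0.1345, -0.165, 0, 0, 0, 0.5], [0.195, -0.1345, -0.15, 0, 0, 0, 0.5], [0.195, -0.1345, -0.135, 0, 0, 0, 0.5], [0.195, -0.1345, -0.125, 0, 0, 0, 0.5], [0.195, -0.1345, -0.118, 0, 0, 0, 0.5], [0.195, -0.1345, -0.118, 0, 0, 0, 0.5]]
  ]
}}

```text
t: 23.47
eef_pos: [0.6477, 0.1844, 0.1154]
tool_rot: [0.001, 0.924, -0.382, -0.001]
contact_force: [-0.5, -0.1, -0.0]
gripper_width: 0.694
grasp_force: 27.3
```

Request:
{"api": "servo_tool", "payload": {
  "motion": [
    [[0, 0, 0, 0, 0, 0, 0.5], [0, 0, 0, 0, 0, 0, 0.5], [0, 0, 0, 0, 0, 0, 0.5]]
  ]
}}

```text
t: 23.72
eef_pos: [0.6501, 0.1846, 0.1183]
tool_rot: [-0.001, 0.924, -0.383, 0.001]
contact_force: [-0.3, -0.1, 0.5]
gripper_width: 0.697
grasp_force: 27.3
```

```bash
python3 - <<'E'
from look import *
e,M=tcp(); c=shot("w12"); im=c["img"]; s=shot("side12","side"); s2=shot("scene12","scene")
cr=lambda i,x,y,w,h,W,H: cv2.resize(i[y:y+h,x:x+w],(W,H),interpolation=cv2.INTER_CUBIC)
o=np.vstack([np.hstack([cr(s["img"],310,110,160,120,400,300),cr(s2["img"],350,160,160,120,400,300)]),np.hstack([cr(im,160,160,320,240,400,300),np.zeros((300,400,3),np.uint8)])])
cv2.imwrite("pics/m12.png",o[:,:,::-1])
go((.6502,.185,.0886))
E
```

```text
t 23.72 tcp [0.6501 0.1846 0.1183] yaw -45.0 tilt [0.0016 0.0006] v 0.001
t 23.87 tcp [0.6499 0.1845 0.118 ] yaw -45.0 tilt [0.0011 0.0004] v 0.004
shift [-0.0002 -0.0006  0.0294] turn None
```

View pics/m12.png

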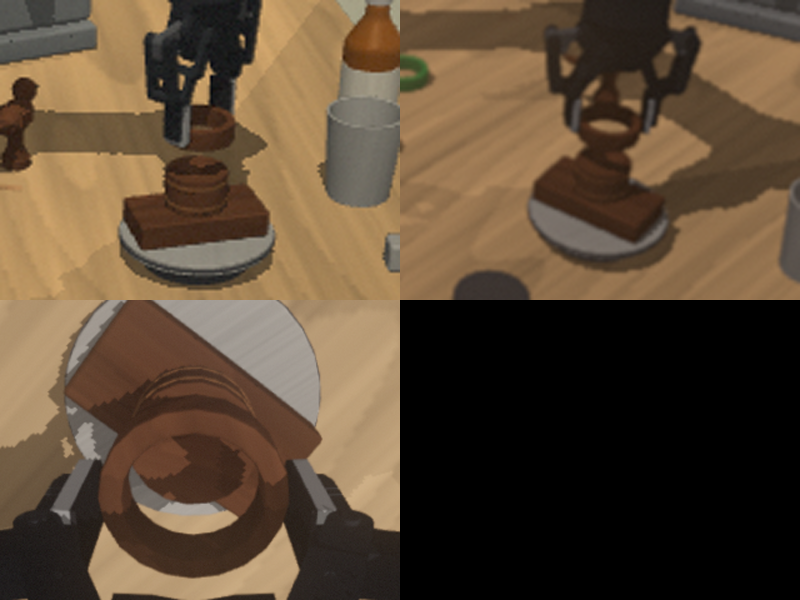

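The collar is held level above the drum; its bore shows the drum top below at about (195,470) in the crop. I'll check its fore-aft position from the rim.

```bash
python3 - <<'E'
from look import *
c=dict(np.load("w12.npz")); e,M=np.array([.6501,.1846,.1183]),tcp()[1]; im=c["img"]
H,S,V=cv2.split(cv2.cvtColor(im,cv2.COLOR_RGB2HSV)); m=(H<=14)&(S>110)
col=np.where(m[240:420,314])[0]+240; row=[np.where(m[r,200:430])[0][[0,-1]]+200 for r in(315,325)]; print(col.min(),col.max(),row)
bot_edge=[(x,240+np.where(m[240:420,x])[0].max()) for x in range(270,361,10)]
Q=(plane(c,bot_edge,.1357,"wrist")-e)@M; print((Q[:,:2]*1000).round(1).tolist(),circ(Q,.03),circ((plane(c,[(239,315),(391,315)],.1357,"wrist")-e)@M,.03)[0])
E
```

```text
t 23.87 tcp [0.6499 0.1845 0.118 ] yaw -45.0 tilt [0.0011 0.0004] v 0.004
240 381 [array([239, 390]), array([240, 390])]
[[-21.9, -18.4], [-24.4, -14.4], [-26.4, -10.4], [-27.4, -6.3], [-28.4, -2.2], [-27.8, 2.0], [-27.3, 6.1], [-26.4, 10.2], [-24.4, 14.2], [-21.4, 18.2]] (array([ 1.9, -0.3]), 'rms', np.float64(0.16)) [ 2.5 -0.1]
```

Request:
{"api": "servo_tool", "payload": {
  "motion": [
    [[-0.0006, -0.0005, 0.006, 0, 0, 0, 0.5], [-0.0006, -0.0005, 0.012, 0, 0, 0, 0.5], [-0.0006, -0.0005, 0.017, 0, 0, 0, 0.5], [-0.0006, -0.0005, 0.021, 0, 0, 0, 0.5], [-0.0006, -0.0005, 0.024, 0, 0, 0, 0.5], [-0.0006, -0.0005, 0.026, 0, 0, 0, 0.5], [-0.0006, -0.0005, 0.0275, 0, 0, 0, 0.5], [-0.0006, -0.0005, 0.029, 0, 0, 0, 0.5], [-0.0006, -0.0005, 0.0295, 0, 0, 0, 0.5], [-0.0006, -0.0005, 0.0295, 0, 0, 0, 0.5], [-0.0006, -0.0005, 0.0295, 0, 0, 0, 0.5]]
  ]
}}

```text
t: 24.78
eef_pos: [0.6495, 0.1851, 0.0888]
tool_rot: [-0.0, 0.924, -0.383, 0.0]
contact_force: [-2.9, -1.2, 5.1]
gripper_width: 0.695
grasp_force: 27.7
```

Contact. I'll release, lift and check how the ring sits on the drum.

Request:
{"api": "servo_tool", "payload": {
  "motion": [
    [[0, 0, 0, 0, 0, 0, 0.72], [0, 0, 0, 0, 0, 0, 0.75], [0, 0, 0, 0, 0, 0, 0.85], [0, 0, 0, 0, 0, 0, 1], [0, 0, 0, 0, 0, 0, 1], [0, 0, -0.005, 0, 0, 0, 1], [0, 0, -0.02, 0, 0, 0, 1], [0, 0, -0.045, 0, 0, 0, 1], [0, 0, -0.075, 0, 0, 0, 1], [0, 0, -0.1, 0, 0, 0, 1], [0, 0, -0.12, 0, 0, 0, 1], [0, 0, -0.13, 0, 0, 0, 1], [0, 0, -0.13, 0, 0, 0, 1], [0, 0, -0.13, 0, 0, 0, 1], [0, 0, -0.13, 0, 0, 0, 1], [0, 0, -0.13, 0, 0, 0, 1]]
  ]
}}

```text
t: 26.12
eef_pos: [0.6484, 0.1849, 0.2158]
tool_rot: [0.001, 0.924, -0.383, -0.001]
contact_force: [-0.2, -0.0, 0.0]
gripper_width: 1.001
grasp_force: 0.0
```

```bash
python3 - <<'E'
from look import *
e,M=tcp(); c=shot("w13"); im=c["img"]; s=shot("side13","side")
q=proj(c,[(.651,.1842,.106),(.681,.1842,.106)],"wrist").round(1); print("expected ring centre px",q.tolist())
x,y=q[0].astype(int); cr=lambda i,x,y,w,h,W,H: cv2.resize(i[y:y+h,x:x+w],(W,H),interpolation=cv2.INTER_CUBIC)
o=np.hstack([cr(im,x-100,y-100,200,200,500,500),cr(s["img"],345,140,90,180,250,500)]); cv2.imwrite("pics/m13.png",o[:,:,::-1])
# bird: brown mask in overview
b=np.array([.509,.388]); bb=box(c,(*b,.05),.09); print(bb)
E
```

```text
t 26.12 tcp [0.6484 0.1849 0.2158] yaw -44.99 tilt [-0.0029 -0.0012] v 0.004
expected ring centre px [[312.7, 231.7], [281.9, 202.0]]
(np.int64(168), np.int64(335), np.int64(386), np.int64(480))
```

View pics/m13.png

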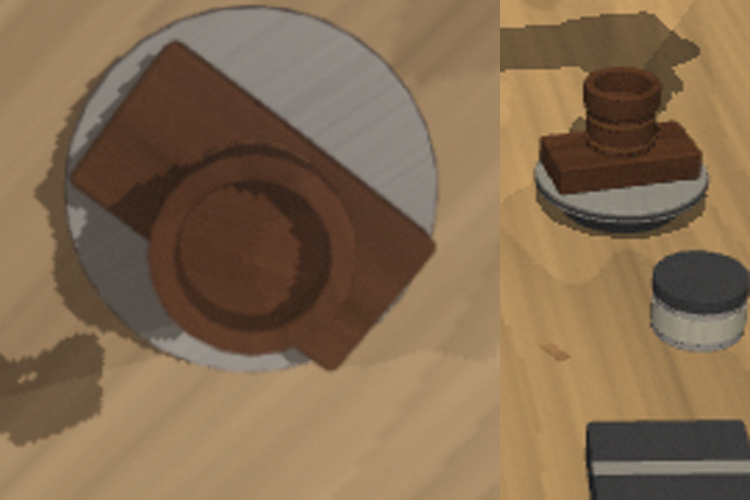

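The ring is concentric on the drum: about (312.6,232.6) px against the expected (312.7,231.7), or (650.6, 184.6) mm. Now the bird: move beside it and look straight down.

Request:
{"api": "servo_tool", "payload": {
  "motion": [
    [[-0.01, -0.002, -0.01, 0, 0, 0, 1], [-0.03, -0.005, -0.02, 0, 0, 0, 1], [-0.06, -0.01, -0.034, 0, 0, 0, 1], [-0.09, -0.014, -0.034, 0, 0, 0, 1], [-0.12, -0.018, -0.034, 0, 0, 0, 1], [-0.15, -0.022, -0.034, 0, 0, 0, 1], [-0.18, -0.026, -0.034, 0, 0, 0, 1], [-0.21, -0.03, -0.034, 0, 0, 0, 1], [-0.24, -0.034, -0.034, 0, 0, 0, 1], [-0.265, -0.037, -0.034, 0, 0, 0, 1], [-0.283, -0.04, -0.034, 0, 0, 0, 1], [-0.292, -0.04, -0.034, 0, 0, 0, 1], [-0.292, -0.04, -0.034, 0, 0, 0, 1], [-0.292, -0.04, -0.034, 0, 0, 0, 1], [-0.292, -0.04, -0.034, 0, 0, 0, 1], [-0.292, -0.04, -0.034, 0, 0, 0, 1]]
  ]
}}

```text
t: 27.55
eef_pos: [0.4722, 0.4186, 0.2521]
tool_rot: [-0.0, 0.923, -0.384, 0.0]
contact_force: [0.9, -0.3, -0.2]
gripper_width: 1.0
grasp_force: 0.0
```

```bash
python3 - <<'E'
from look import *
e,M=tcp(); c=shot("w14"); im=c["img"]; print(bot.get_obs()["q"].round(2))
x,y=np.clip(proj(c,(.509,.388,.04),"wrist")[0].astype(int),[120,90],[520,390]); print(x,y)
cv2.imwrite("pics/m14.png",cv2.resize(im[y-90:y+90,x-120:x+120],(800,600),interpolation=cv2.INTER_CUBIC)[:,:,::-1])
E
```

```text
t 27.55 tcp [0.4722 0.4186 0.2521] yaw -45.13 tilt [0.0003 0.0002] v 0.007
[-1.25  0.43  0.58  1.67 -0.26  1.12 -2.95]
310 158
```

View pics/m14.png

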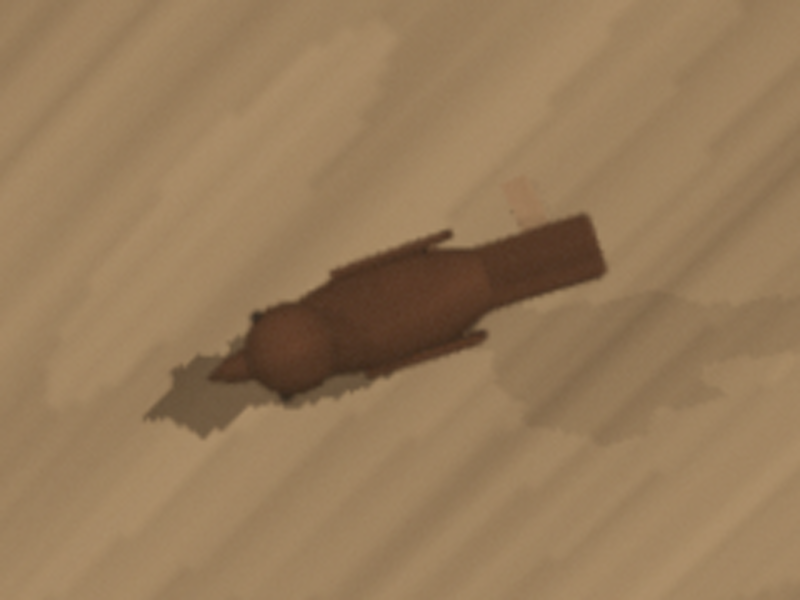

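The bird from above: beak tip at (212,378) in the crop, tail end at (597,245), wing flats (332,272)–(452,233) and (375,375)–(485,335). Joint 7 is close to its lower limit (−2.95), so yaw must go up from here.

```bash
python3 - <<'E'
from look import *
c=dict(np.load("w14.npz"))
f=lambda p:np.array(p)/3.3333+[190,68]
def w(p,z): return plane(c,[f(p)],z,"wrist")[0]
b=w((212,378),.068); t=w((597,245),.068); d=b-t; print("beak",b.round(4),"tail",t.round(4),"len",np.linalg.norm(d).round(4),"yaw",np.degrees(np.arctan2(d[1],d[0])).round(1),"axis",(t+d*60/112).round(4))
for z in(.06,.065):
    a=[w(p,z) for p in((332,272),(452,233),(375,375),(485,335))]
    for i,j in((0,1),(2,3)): v=a[i]-a[j]; print(z,"flat",np.linalg.norm(v).round(4),np.degrees(np.arctan2(v[1],v[0])).round(1))
    m=np.mean(a,0); u=(a[0]-a[1]+a[2]-a[3])[:2]; u/=np.linalg.norm(u); n=np.array([-u[1],u[0]]); print("mid",m.round(4),"gap",[(abs((a[2]-a[0])[:2]@n)).round(4)],"yaw",np.degrees(np.arctan2(u[1],u[0])).round(1))
im=c["img"]; k=blob(im,(240,120,385,200),lambda H,S,V:(H<=14)&(S>118)); print(cv2.boundingRect(k),rect(c,k,.06))
q=bot.get_obs()["q"]; print(q.round(3))
# foot from fixed cams
for n,bx in(("scene",(420,170,455,205)),("side",(300,135,335,185))):
    s=dict(np.load(n+"0.npz")); k=blob(s["img"],bx,lambda H,S,V:(V<75)&(S>110)); r=cv2.boundingRect(k); bt=k[k[:,1]>=k[:,1].max()-4]; print(n,r,bt.mean(0),plane(s,bt.mean(0),.003,n).round(4))
E
```

```text
beak [0.5318 0.4361 0.068 ] tail [0.4846 0.3391 0.068 ] len 0.1079 yaw 64.0 axis [0.5099 0.3911 0.068 ]
0.06 flat 0.0338 62.9
0.06 flat 0.0317 65.1
mid [0.5075 0.3853 0.06  ] gap [np.float64(0.0303)] yaw 64.0
0.065 flat 0.0333 62.9
0.065 flat 0.0312 65.1
mid [0.5077 0.3851 0.065 ] gap [np.float64(0.0298)] yaw 64.0
(253, 133, 119, 54) [array([508.8, 387.7]), array([111. ,  31.7]), np.float64(64.2)]
[-1.249  0.43   0.582  1.674 -0.258  1.115 -2.953]
scene (424, 177, 25, 25) [432.         199.46666667] [[0.5121 0.3854 0.003 ]]
side (309, 154, 14, 24) [315.60869565 175.43478261] [[0.5096 0.3822 0.003 ]]
```

Bird axis is about (510, 390) mm at yaw 64°. I'll test which way joint 7 goes with a tiny turn.

Request:
{"api": "servo_tool", "payload": {
  "motion": [
    [[0, 0, 0, 0, 0, -0.06, 1], [0, 0, 0, 0, 0, -0.06, 1], [0, 0, 0, 0, 0, -0.06, 1], [0, 0, 0, 0, 0, -0.06, 1]]
  ]
}}

```text
t: 27.93
eef_pos: [0.4715, 0.4196, 0.2518]
tool_rot: [-0.0, 0.925, -0.381, -0.0]
contact_force: [0.7, 1.0, 0.7]
gripper_width: 0.999
grasp_force: 0.0
```

```bash
python3 - <<'E'
from look import *
print(bot.get_obs()["q"].round(4)); go((.510,.390,.2),64); go((.510,.390,.2),-116)
E
```

```text
[-1.2496  0.43    0.5808  1.6736 -0.2577  1.1152 -2.9478]
t 27.93 tcp [0.4715 0.4196 0.2518] yaw -44.73 tilt [-0.0001  0.0001] v 0.005
shift [ 0.0482 -0.0061  0.0518] turn -21.75
t 27.93 tcp [0.4715 0.4196 0.2518] yaw -44.73 tilt [-0.0001  0.0001] v 0.005
shift [ 0.0482 -0.0061  0.0518] turn 14.25
```

Request:
{"api": "servo_tool", "payload": {
  "motion": [
    [[0.003, 0, 0, 0, 0, -1.3, 1], [0.006, -0.001, 0, 0, 0, -2.6, 1], [0.01, -0.001, 0, 0, 0, -3.9, 1], [0.013, -0.002, 0, 0, 0, -5.2, 1], [0.016, -0.002, 0, 0, 0, -6.5, 1], [0.02, -0.003, 0, 0, 0, -7.8, 1], [0.023, -0.003, 0, 0, 0, -9.1, 1], [0.026, -0.004, 0, 0, 0, -10.4, 1], [0.03, -0.004, 0, 0, 0, -11.7, 1], [0.033, -0.004, 0, 0, 0, -13, 1], [0.036, -0.005, 0, 0, 0, -14.3, 1], [0.04, -0.005, 0, 0, 0, -15.6, 1], [0.043, -0.006, 0, 0, 0, -16.9, 1], [0.046, -0.006, 0, 0, 0, -18.2, 1], [0.048, -0.006, 0.01, 0, 0, -19.5, 1], [0.048, -0.006, 0.02, 0, 0, -20.6, 1], [0.048, -0.006, 0.03, 0, 0, -21.4, 1], [0.048, -0.006, 0.04, 0, 0, -21.75, 1], [0.048, -0.006, 0.05, 0, 0, -21.75, 1], [0.048, -0.006, 0.05, 0, 0, -21.75, 1]]
  ]
}}

```text
t: 29.6
eef_pos: [0.5086, 0.3895, 0.1995]
tool_rot: [0.0, 0.848, 0.53, -0.002]
contact_force: [0.5, -0.9, -1.1]
gripper_width: 0.998
grasp_force: 0.0
```

Request:
{"api": "servo_tool", "payload": {
  "motion": [
    [[0, 0, 0, 0, 0, 0, 1], [0, 0, 0, 0, 0, 0, 1], [0, 0, 0, 0, 0, 0, 1], [0, 0, 0, 0, 0, 0, 1]]
  ]
}}

```text
t: 29.93
eef_pos: [0.5099, 0.3907, 0.2025]
tool_rot: [-0.0, 0.848, 0.53, 0.001]
contact_force: [-0.0, -0.3, 0.1]
gripper_width: 1.0
grasp_force: 0.0
```

```bash
python3 - <<'E'
from look import *
e,M=tcp(); print(bot.get_obs()["q"].round(2)); c=shot("w15"); im=c["img"]
k=blob(im,(180,60,450,330),lambda H,S,V:(H<=14)&(S>118)); print(cv2.boundingRect(k)); 
Q=(plane(c,k,.068,"wrist")-e)@M*1000
b=Q[Q[:,0].argmax()]; t=Q[Q[:,0]<Q[:,0].min()+1.5].mean(0); print("beak",b.round(1),"tail",t.round(1),"ang",np.degrees(np.arctan2(b[1]-t[1],b[0]-t[0])).round(2),"axis",(t+(b-t)*60/112).round(1))
for x in(-45,-30,-20,-10,0,10): q=Q[abs(Q[:,0]-x)<1.5][:,1]; print(x,q.min().round(1),q.max().round(1))
E
```

```text
t 29.93 tcp [0.5099 0.3907 0.2025] yaw 64.04 tilt [0.001  0.0008] v 0.003
[-0.88  0.45  0.17  1.68 -0.09  1.02 -1.13]
(296, 160, 40, 137)
beak [5.210e+01 1.000e-01 1.346e+02] tail [-56.8   0.2 134.5] ang -0.03 axis [  1.5   0.2 134.5]
-45 -7.9 9.0
-30 -7.8 8.8
-20 -8.5 8.7
-10 -14.6 15.7
0 -14.5 15.5
10 -14.4 15.4
```

View pics/w15.png

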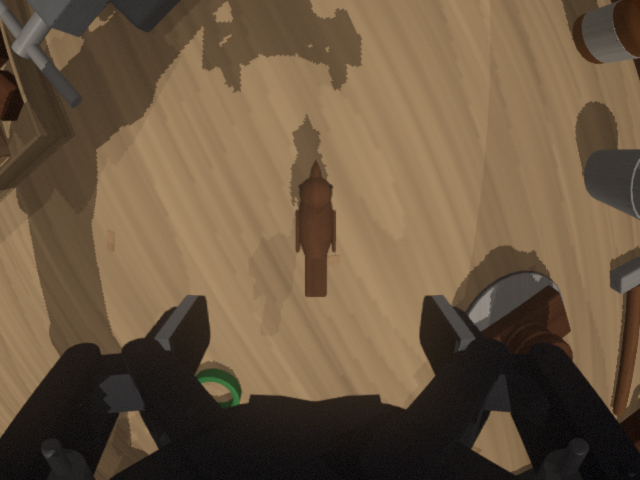

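The bird is centred on the tool axis and aligned: beak +52, tail −57, flats ±15 mm, angle 0.0°. I'll go down and grip its flats.

Request:
{"api": "servo_tool", "payload": {
  "motion": [
    [[0.0005, 0.0003, 0.02, 0, 0, 0, 1], [0.0005, 0.0003, 0.05, 0, 0, 0, 1], [0.0005, 0.0003, 0.08, 0, 0, 0, 1], [0.0005, 0.0003, 0.11, 0, 0, 0, 1], [0.0005, 0.0003, 0.135, 0, 0, 0, 1], [0.0005, 0.0003, 0.153, 0, 0, 0, 1], [0.0005, 0.0003, 0.165, 0, 0, 0, 1], [0.0005, 0.0003, 0.171, 0, 0, 0, 1], [0.0005, 0.0003, 0.171, 0, 0, 0, 1], [0.0005, 0.0003, 0.171, 0, 0, 0, 0.8], [0.0005, 0.0003, 0.171, 0, 0, 0, 0.6], [0.0005, 0.0003, 0.171, 0, 0, 0, 0.48], [0.0005, 0.0003, 0.171, 0, 0, 0, 0.42], [0.0005, 0.0003, 0.171, 0, 0, 0, 0.38], [0.0005, 0.0003, 0.171, 0, 0, 0, 0.34], [0.0005, 0.0003, 0.171, 0, 0, 0, 0.2], [0.0005, 0.0003, 0.171, 0, 0, 0, 0.2], [0.0005, 0.0003, 0.171, 0, 0, 0, 0.2], [0.0005, 0.0003, 0.171, 0, 0, 0, 0.2], [0.0005, 0.0003, 0.171, 0, 0, 0, 0.2]]
  ],
  "grip_force": 25
}}

```text
t: 31.65
eef_pos: [0.5104, 0.391, 0.0315]
tool_rot: [-0.0, 0.848, 0.53, 0.0]
contact_force: [0.2, -0.7, 6.1]
gripper_width: 0.346
grasp_force: 24.9
```

```bash
python3 - <<'E'
from look import *
print(bot.get_obs()["gripper_width"]); e,M=tcp(); go((.6504,.1846,.145))
E
```

```text
0.3455548862332633
t 31.65 tcp [0.5104 0.391  0.0315] yaw 64.05 tilt [0.0006 0.0007] v 0.002
t 31.65 tcp [0.5104 0.391  0.0315] yaw 64.05 tilt [0.0006 0.0007] v 0.002
shift [-0.1242  0.2162 -0.1136] turn None
```

Request:
{"api": "servo_tool", "payload": {
  "motion": [
    [[0, 0, -0.005, 0, 0, 0, 0.2], [0, 0, -0.02, 0, 0, 0, 0.2], [0, 0, -0.05, 0, 0, 0, 0.2], [0, 0, -0.085, 0, 0, 0, 0.2], [0, 0, -0.12, 0, 0, 0, 0.2], [-0.005, 0.01, -0.15, 0, 0, 0, 0.2], [-0.017, 0.03, -0.165, 0, 0, 0, 0.2], [-0.03, 0.053, -0.17, 0, 0, 0, 0.2], [-0.045, 0.078, -0.17, 0, 0, 0, 0.2], [-0.06, 0.104, -0.17, 0, 0, 0, 0.2], [-0.075, 0.13, -0.17, 0, 0, 0, 0.2], [-0.09, 0.156, -0.17, 0, 0, 0, 0.2], [-0.103, 0.18, -0.17, 0, 0, 0, 0.2], [-0.114, 0.199, -0.17, 0, 0, 0, 0.2], [-0.121, 0.211, -0.165, 0, 0, 0, 0.2], [-0.124, 0.216, -0.155, 0, 0, 0, 0.2], [-0.124, 0.216, -0.142, 0, 0, 0, 0.2], [-0.124, 0.216, -0.132, 0, 0, 0, 0.2], [-0.124, 0.216, -0.1235, 0, 0, 0, 0.2], [-0.124, 0.216, -0.1235, 0, 0, 0, 0.2]]
  ]
}}

```text
t: 33.32
eef_pos: [0.6474, 0.1864, 0.151]
tool_rot: [-0.001, 0.847, 0.532, -0.002]
contact_force: [-1.1, -0.5, -1.9]
gripper_width: 0.347
grasp_force: 24.9
```

Request:
{"api": "servo_tool", "payload": {
  "motion": [
    [[0, 0, 0, 0, 0, 0, 0.2], [0, 0, 0, 0, 0, 0, 0.2], [0, 0, 0, 0, 0, 0, 0.2], [0, 0, 0, 0, 0, 0, 0.2]]
  ]
}}

```text
t: 33.65
eef_pos: [0.6504, 0.1851, 0.1551]
tool_rot: [0.0, 0.848, 0.53, 0.001]
contact_force: [0.2, 0.7, -1.0]
gripper_width: 0.347
grasp_force: 24.9
```

```bash
python3 - <<'E'
from look import *
e,M=tcp(); s=shot("side16","side"); s2=shot("scene16","scene")
z=e[2]-.0315
for c,n in((s,"side"),(s2,"scene")):
    print(n,"ring centre top",proj(c,(.6506,.1846,.106),n).round(1),"foot centre",proj(c,[e[0],e[1],z],n).round(1))
cr=lambda i,x,y,w,h,W,H: cv2.resize(i[y:y+h,x:x+w],(W,H),interpolation=cv2.INTER_CUBIC)
o=np.hstack([cr(s["img"],350,110,80,120,400,600),cr(s2["img"],390,150,80,120,400,600)]); cv2.imwrite("pics/m16.png",o[:,:,::-1])
go((.6504,.1846,.1195))
E
```

```text
t 33.65 tcp [0.6504 0.1851 0.1551] yaw 64.07 tilt [0.0012 0.0005] v 0.002
side ring centre top [[389.  168.9]] foot centre [[389.2 161.2]]
scene ring centre top [[433.  217.1]] foot centre [[433.9 210.9]]
t 33.75 tcp [0.6503 0.1848 0.1549] yaw 64.06 tilt [0.0009 0.0004] v 0.003
shift [-0.0002  0.0002  0.0354] turn None
```

View pics/m16.png

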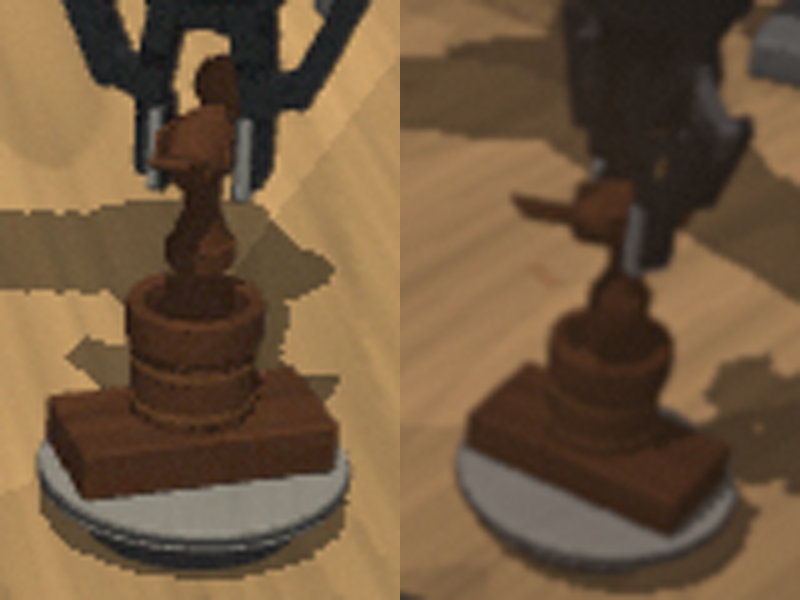

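The side view puts the foot at x≈390 against the ring at 389.2, and the scene view 433.8 against 432. The foot is above the bore, about 1 mm forward. I'll correct 1 mm and lower slowly.

Request:
{"api": "servo_tool", "payload": {
  "motion": [
    [[-0.001, 0, 0.005, 0, 0, 0, 0.2], [-0.001, 0, 0.01, 0, 0, 0, 0.2], [-0.001, 0, 0.015, 0, 0, 0, 0.2], [-0.001, 0, 0.02, 0, 0, 0, 0.2], [-0.001, 0, 0.025, 0, 0, 0, 0.2], [-0.001, 0, 0.029, 0, 0, 0, 0.2], [-0.001, 0, 0.032, 0, 0, 0, 0.2], [-0.001, 0, 0.034, 0, 0, 0, 0.2], [-0.001, 0, 0.035, 0, 0, 0, 0.2], [-0.001, 0, 0.0355, 0, 0, 0, 0.2], [-0.001, 0, 0.0355, 0, 0, 0, 0.2], [-0.001, 0, 0.0355, 0, 0, 0, 0.2]]
  ]
}}

```text
t: 34.75
eef_pos: [0.6496, 0.1838, 0.1195]
tool_rot: [-0.0, 0.848, 0.53, 0.0]
contact_force: [-2.4, -0.9, 5.7]
gripper_width: 0.346
grasp_force: 25.5
```

Request:
{"api": "servo_tool", "payload": {
  "motion": [
    [[0, 0, 0, 0, 0, 0, 0.36], [0, 0, 0, 0, 0, 0, 0.39], [0, 0, 0, 0, 0, 0, 0.45], [0, 0, 0, 0, 0, 0, 0.6], [0, 0, 0, 0, 0, 0, 0.8], [0, 0, 0, 0, 0, 0, 1], [0, 0, 0, 0, 0, 0, 1], [0, 0, -0.005, 0, 0, 0, 1], [0, 0, -0.02, 0, 0, 0, 1], [0, 0, -0.045, 0, 0, 0, 1], [0, 0, -0.075, 0, 0, 0, 1], [0, 0, -0.1, 0, 0, 0, 1], [0, 0, -0.12, 0, 0, 0, 1], [0, 0, -0.125, 0, 0, 0, 1], [0, 0, -0.125, 0, 0, 0, 1], [0, 0, -0.125, 0, 0, 0, 1], [0, 0, -0.125, 0, 0, 0, 1]]
  ]
}}

```text
t: 36.17
eef_pos: [0.6487, 0.1836, 0.2421]
tool_rot: [-0.0, 0.848, 0.53, -0.001]
contact_force: [0.6, 0.2, -0.8]
gripper_width: 1.0
grasp_force: 0.0
```

```bash
python3 - <<'E'
from look import *
e,M=tcp(); s=shot("side17","side"); s2=shot("scene17","scene"); c=shot("w17")
cr=lambda i,x,y,w,h,W,H: cv2.resize(i[y:y+h,x:x+w],(W,H),interpolation=cv2.INTER_CUBIC)
o=np.hstack([cr(s["img"],350,110,80,120,270,405),cr(s2["img"],390,150,80,120,270,405),cr(c["img"],220,110,160,240,260,405)]); cv2.imwrite("pics/m17.png",o[:,:,::-1])
E
```

```text
t 36.17 tcp [0.6487 0.1836 0.2421] yaw 64.06 tilt [-0.0026 -0.0009] v 0.007
```

View pics/m17.png

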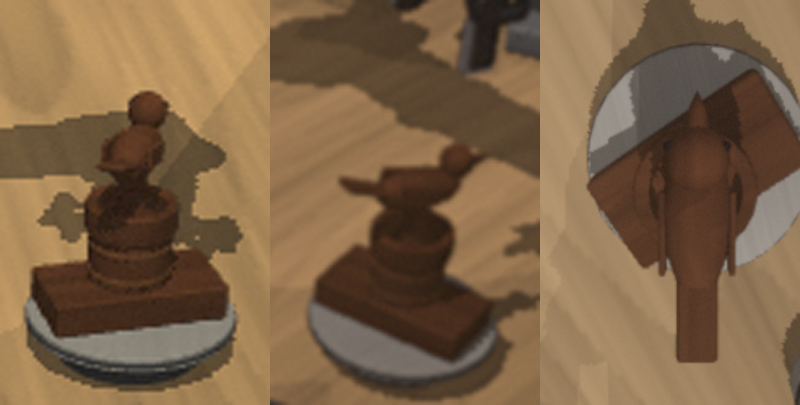

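The bird stands upright in the ring at (130,190), with the whole stack concentric on the wheel and the gripper clear above. I'm handing in.

```bash
python3 -c "
from station import bot
print(bot.hand_in())"
```

```text
the job is handed in; nothing more can be done
None
```

The stand is built on the wheel in the order asked (plinth, drum, wooden ring, bird) and handed in after about 36 s; the last pictures show the bird upright in the ring, each piece sits within 1–2 mm of the one below, and I never touched the tin or offcut.

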